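# Close down the slip-trailing station

### The job

Close down the slip-trailing station for the night: turn the stirrer's knob off, and only then lift the slip pot off the stirrer by its handle and stand it, kept level, in the middle of the drip tile. The trailing bottles must not dry out or leak: press every bottle's spout fully down until it clicks shut, and stand all of the bottles upright in the crate, one to a cell.

Things in the scene. Friction and masses are not known exactly. Their poses are not given: they have to be found in the camera images.
- speed_knob (a joint): Speed knob of the bench stirrer: upright round black knob, 36 mm across and 26 mm tall, with a white pointer line on its top. Value in rad: 0 = off (end stop, pointer at the long tick, towards the stirrer's plate); grows as the knob is turned clockwise seen from above, to 2.1. Turns stiffly (0.03 Nm) and stays where left. To switch off turn it anticlockwise seen from above until it reads 0.
- knob_grip (a point): On the knob's axis, 22 mm above its foot, where to grip it; z is the axis, up; x points along the pointer line. Knob foot 51 mm above the bench; its top is 4 mm above this point.
- stirrer_plate (a point): Centre of the top of the stirrer's round steel plate (120 mm across, 56 mm above the bench); x points from the knob to the plate, to the rear. The stirrer is a fixed grey box with a white top, 200 x 140 x 50 mm; its centre is 45 mm before this point along -x and the knob 115 mm before it and 25 mm to the -y side.
- slip_pot: Lidded steel slip pot, 96 mm across, 74 mm tall with its lid (fixed on), about 0.45 kg, loose, at first standing on the stirrer's plate. Origin at the centre of its underside, z up. A fixed steel hoop handle stands over the lid in the pot's y-z plane, 114 mm wide.
- pot_handle (a point): Middle of the pot's wooden hand grip: a level bar 16 mm thick and 64 mm long along the pot's y, 125 mm above the pot's underside and 51 mm above its lid. x, y and z as the pot's.
- tile_top (a point): Centre of the upper face of the fixed square drip tile, 150 x 150 mm, 10 mm thick, white face in a terracotta edge, lying on the bench; x and y along its edges.
- crate: Fixed plywood bottle crate, open on top, 138 x 138 mm, 50 mm tall, walls and floor 6 mm, with a cross of dividers as tall as the walls: four square cells of 60 mm, 66 mm from centre to centre. Origin at the centre of its underside, x and y along its sides.
- cell_1 (a point): Centre of the floor of crate cell 1, at x -33, y -33 mm in the crate's frame, 6 mm above the bench.
- cell_2 (a point): Centre of the floor of crate cell 2, at x -33, y 33 mm in the crate's frame, 6 mm above the bench.
- cell_3 (a point): Centre of the floor of crate cell 3, at x 33, y -33 mm in the crate's frame, 6 mm above the bench.
- cell_4 (a point): Centre of the floor of crate cell 4, at x 33, y 33 mm in the crate's frame, 6 mm above the bench.
- bottle_1: Off-white round slip-trailing bottle with a paper band, 50 mm across up to 72 mm, then a shoulder to a 29 mm grey collar at 84 to 98 mm; about 0.24 kg, heavy at the foot; loose, standing. Origin at the centre of its underside, z up. May be absent (all bottles are alike, three or four are there).
- spout_1 (a joint): Push-pull spout cap of bottle_1, grey, 19 mm across. Value in m: 0 = pulled up (open), 0.008 = pressed fully down (shut). A click detent holds it at either end: about 6.5 N moves it out of an end, and past the middle (0.004) it snaps to the other end.
- spout_1_top (a point): Centre of the flat top of spout_1; on the bottle's axis, 125 mm above its underside when open, 117 mm when shut.
- bottle_2: Another bottle, like bottle_1; may be absent.
- spout_2 (a joint): Push-pull spout cap of bottle_2, grey, 19 mm across. Value in m: 0 = pulled up (open), 0.008 = pressed fully down (shut). A click detent holds it at either end: about 6.5 N moves it out of an end, and past the middle (0.004) it snaps to the other end.
- spout_2_top (a point): Centre of the flat top of spout_2; on the bottle's axis, 125 mm above its underside when open, 117 mm when shut.
- bottle_3: Another bottle, like bottle_1; may be absent.
- spout_3 (a joint): Push-pull spout cap of bottle_3, grey, 19 mm across. Value in m: 0 = pulled up (open), 0.008 = pressed fully down (shut). A click detent holds it at either end: about 6.5 N moves it out of an end, and past the middle (0.004) it snaps to the other end.
- spout_3_top (a point): Centre of the flat top of spout_3; on the bottle's axis, 125 mm above its underside when open, 117 mm when shut.
- bottle_4: Another bottle, like bottle_1; may be absent.
- spout_4 (a joint): Push-pull spout cap of bottle_4, grey, 19 mm across. Value in m: 0 = pulled up (open), 0.008 = pressed fully down (shut). A click detent holds it at either end: about 6.5 N moves it out of an end, and past the middle (0.004) it snaps to the other end.
- spout_4_top (a point): Centre of the flat top of spout_4; on the bottle's axis, 125 mm above its underside when open, 117 mm when shut.
Not all that is in view belongs to the job. What is shaped like the bottle_1 but blue or pink is not meant.

How it is judged:
By the outcome, as a careful person would: the job done as asked, in the order asked, and still so for the second after the job is handed in, with the robot touching nothing.
Of bottle_1, bottle_2, bottle_3, bottle_4 only 3 to 4 are there at a start; the rules pass over those that are not, and their reading is None.
At some moment in a run one of bottle_1, bottle_2, bottle_3, bottle_4 may be knocked a few centimetres aside while the robot is not near it.
It also fails if it takes over 208 s, if anything falls off the work surface, if the arm or the gripper's body presses on something with over 40 N, if the wrist force passes 120 N, or if a joint passes its speed limit or range.

### The arm

A 6-joint arm with a two-finger parallel gripper is mounted at the origin on a cart in front of the work surface, level with it; the furniture and walls round the work are solid. World frame = base frame: x ahead of the robot, y to its left, z up, the work surface at z = 0. Lengths are in m, angles in rad, forces in N, time in s.
With the tool pointing down it reaches from about 0.375 to 0.9 m from the base axis. Payload 3.1 kg.
Tool frame: the origin (TCP) lies between the finger pads; the fingertips stand robot.finger_overhang ahead of it and the grasp point (between the pads) lies 3 mm ahead of it (robot.finger_overhang is the distance from the TCP to the fingertips, in m); z points along the fingers, y is the line along which they close (so a half turn about z gives the same grasp; the last joint's range is limited). The gripper opens to 87 mm and grips with 3 to 60 N. Pads are 19 mm wide; open, the fingers measure 117 mm over their backs; the gripper's body (75 mm by 190 mm) begins 51 mm behind the grasp point.
Start: joints at [1.026, 0.527, 1.433, -0, 1.181, -0.178], TCP at [0.224, 0.584, 0.245] pointing down, gripper open.
Joint ranges: [-3.08, 3.08], [-0.75, 2.2], [0.22, 2.44], [-1.43, 4.57], [0, 2.65], [-2.85, 2.85]. Speed limits (rad/s): [2.79, 2.79, 3.14, 3.14, 3.14, 3.14].

### API

Orientations are given as a unit quaternion [x, y, z, w].
In Python, from rig import get_obs, vision, hand_in, nets, robot gives the robot as it stands.
- The arm moves only by the tool apply_moves, never from a script. Its argument "series" is a list of rows, each an object with "offset": the shift along the world's x, y, z in cm, a list of three; "rot": the turn, a rotation vector about the world's x, y, z in degrees, a list of three. A call has 1 to 20 rows; each row is the pose to reach, as a shift and turn from the pose commanded when the call began; what a row does not reach only later rows make up. A row lasts 1/10 s, in which the tool goes at most 50 mm and 8.59 degrees, less where a joint would pass 70% of its speed; a pose out of reach is approached as far as the arm can. A call with a gripper value outside its range is refused whole. "hand" is the opening, from 0 (shut) to 1 (fully open), set as the call begins (left out, the last holds). The fingers move at their own pace and stop on an object; "newtons" is the grip in N (left out, the last holds). Time passes only in rows, so rows that repeat a pose let the fingers close. It gives the time, the measured TCP pose, the force, the opening and the grip force at its end, in the units of the state.
- get_obs(): the state, without advancing time (a new reading comes with each control period).
- vision.camera(name): name is "scene" or "top" or "wrist"; returns the picture (420x560x3 uint8, red, green, blue); there is no depth.
- vision.calibration(name): a dict with "K" (3x3 intrinsics, pixels), "R" (3x3) and "t" (3): a world point X has camera coordinates R X + t. Camera axes: x right, y down, z forward; pixel columns grow to the right and rows downward; lengths in m; the calibration is good to about 2 mm. The wrist camera is an equidistant fisheye: a pixel r from the principal point sees the ray r / f radians off the axis. A picture is of the moment at which its call begins: read the wrist's pose just before it. calibration takes no time and is no camera call; for the wrist camera it gives the pose at the moment of the call.
- hand_in(): hands the job in; it is judged then, once.
Trained networks look in the newest picture that a camera, given by its name, has taken for a name from the list of things; names that differ only in an ending like _2 or _b are one class to them, and where a whole thing is asked for, a point or a joint stands for the part that bears it (a point fixed in the world has none). Each returns a list of dicts, best first, with "conf" (0 to 1); they miss things now and then, are a little off and sometimes report something else, mostly with a low value. They report only what shows in the picture. A call takes as long as a camera call. They do not tell look-alikes from the thing itself.
- nets.search_frame(camera, query): "centre" ([x, y, z] in m, in world coordinates, good to about 4 mm: the middle of the surface that is visible of it).
- nets.spot_point(camera, query): "centre" ([x, y, z] in m, in world coordinates, good to about 4 mm: a listed point, or the origin of a listed thing).
The state is a dict: "time": time; "q": joint angles; "joint_velocities": joint speeds; "joint_torque": joint torques, N m; "position": TCP position; "tool_rot": TCP orientation; "ft_force": force on the tool from outside, world axes, zero at the start; "moment": the same for the moment, N m; "grip_width": finger opening in m; "grip_force": force on a finger pad.
Only numpy, scipy, OpenCV 4.12 (cv2) and the standard library are available. Lean on these libraries where they do the work, as an engineer would, in place of code of your own. Each camera call takes 0.05 s, during which the arm holds its last target. There are 200 camera calls.

## Working session

There is one attempt and no reset: what is moved stays moved. The work goes in short steps, Python scripts to look and compute and a tool call to move; the robot and the scene stay as the last step left them, time stands still between calls to the robot, and variables do not carry over. Pictures are saved under pics/ and viewed, at most 14 in all, crops included, and the job is handed in when it is done.

Besides the shell and the picture viewer there is one more tool, called as name(argument=value, ...), one argument or row to a line, values as JSON. apply_moves: Moves the arm, as the interface text tells. Its arguments: {"type":"object","properties":{"series":{"type":"array"},"hand":{"type":"number"},"newtons":{"type":"number"}},"required":["series"]}

```bash
mkdir -p pics; ls
cat > look.py <<'E'
import numpy as np, cv2
from rig import get_obs, vision, nets, robot
def snap(cam,fn):
    im=vision.camera(cam); cv2.imwrite('pics/'+fn,cv2.cvtColor(im,cv2.COLOR_RGB2BGR)); return im
def show(cam,qs,f='spot_point',mc=0.2):
    for q in qs:
        for d in getattr(nets,f)(cam,q):
            if d['conf']>mc: print(cam,q,np.round(d['centre'],4),round(d['conf'],2))
def px(cam,X):
    c=vision.calibration(cam); p=c['R']@np.array(X)+c['t']; p=c['K']@p; return p[:2]/p[2]
E
python3 - <<'E'
from look import *
a=snap('scene','s0.png'); b=snap('top','t0.png')
print(robot, {k:getattr(robot,k) for k in dir(robot) if k[0]!='_'})
for c in ('scene','top'): show(c,['bottle_1','spout_1_top','knob_grip','stirrer_plate','slip_pot','pot_handle','tile_top','crate'])
print(get_obs())
E
```

```text
pics
<Robot object at 0x7f9712c34050> {'Unreachable': <class 'rig.Unreachable'>, 'finger_overhang': 0.022}
scene bottle_1 [ 0.5026 -0.1451  0.0014] 0.94
scene bottle_1 [ 0.4902 -0.0092  0.0019] 0.93
scene bottle_1 [ 0.4739 -0.2122 -0.0019] 0.91
scene bottle_1 [ 0.3706 -0.1847  0.0023] 0.89
scene bottle_1 [0.3451 0.1596 0.001 ] 0.71
scene bottle_1 [ 4.596e-01 -7.690e-02  2.000e-04] 0.69
scene spout_1_top [ 0.5026 -0.1404  0.123 ] 0.62
scene spout_1_top [ 0.3699 -0.1822  0.1239] 0.54
scene spout_1_top [0.3479 0.1586 0.1263] 0.4
scene knob_grip [ 0.5052 -0.143  -0.0027] 0.68
scene knob_grip [0.4519 0.1095 0.0729] 0.51
scene knob_grip [0.5702 0.1413 0.0558] 0.46
scene knob_grip [ 0.6863 -0.154   0.0015] 0.45
scene stirrer_plate [0.565  0.1369 0.0565] 0.74
scene stirrer_plate [ 0.5018 -0.1448  0.0033] 0.51
scene slip_pot [0.5702 0.1406 0.0543] 0.8
scene slip_pot [0.5642 0.131  0.054 ] 0.24
scene pot_handle [0.5653 0.1371 0.1803] 0.8
scene pot_handle [ 0.6247 -0.1752  0.0009] 0.32
scene tile_top [0.5449 0.3849 0.0118] 0.86
scene tile_top [ 0.4579 -0.0758  0.1221] 0.21
scene crate [ 0.
[... 781 characters left out ...]
2
{'time': 0.9, 'q': array([ 1.02650631e+00,  5.27455499e-01,  1.43270955e+00,  5.21485019e-06,
        1.18139511e+00, -1.78498124e-01]), 'joint_velocities': array([ 0.00133596,  0.00031495, -0.00166339,  0.00064581, -0.00162601,
       -0.00167531]), 'joint_torque': array([ 5.36141451e-04, -4.39996219e+01, -1.76989675e+01,  6.34007435e-02,
        5.03521773e-02, -1.77916945e-05]), 'position': array([0.22351268, 0.5836405 , 0.24457272]), 'tool_rot': array([1.81878951e-01, 9.83320928e-01, 1.60514654e-05, 3.48855838e-06]), 'ft_force': array([ 0.46215841,  0.16710504, -0.62473333]), 'moment': array([-0.00430912, -0.01300488, -0.02312728]), 'grip_force': 0.0, 'grip_width': 0.08705316625954543}
```

View pics/s0.png

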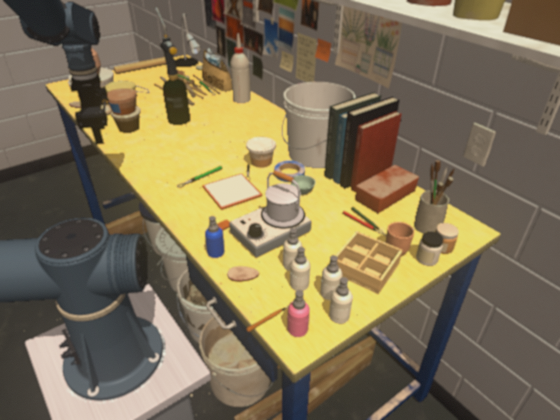

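View pics/t0.png

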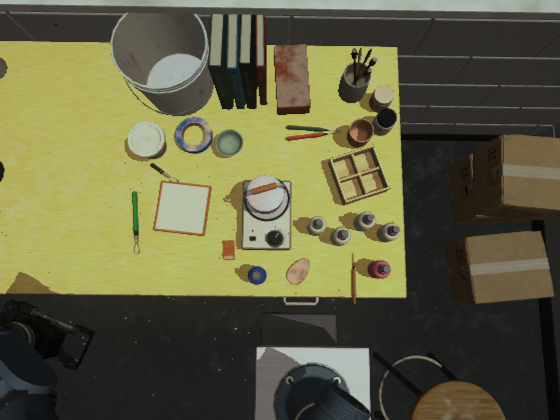

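Scene: white bottles with bands at (291,250), (300,270), (331,278), (341,300). The blue one at (215,240) and the pink one at (298,317) are decoys. In the top view the white ones are at (317,226), (341,237), (366,221), (390,232), the knob is at (275,238) and the crate at (359,175). All four white bottles fit the description. I'll confirm in one crop.

```bash
cat >> look.py <<'E'
def unproj(cam,uv,z):
    c=vision.calibration(cam); uv=np.atleast_2d(uv).astype(float); K=c['K']
    if cam=='wrist':
        d=(uv-[K[0,2],K[1,2]])/[K[0,0],K[1,1]]; r=np.linalg.norm(d,axis=1)+1e-12
        ray=np.c_[d/r[:,None]*np.sin(r)[:,None],np.cos(r)]
    else: ray=np.c_[uv,np.ones(len(uv))]@np.linalg.inv(K).T
    ray=ray@c['R']; o=-c['R'].T@c['t']
    return o+ray*((z-o[2])/ray[:,2])[:,None]
def rect(cam,mask,z):
    n,l,s,ce=cv2.connectedComponentsWithStats(mask.astype(np.uint8)); i=1+np.argmax(s[1:,4])
    ys,xs=np.nonzero(l==i); W=unproj(cam,np.c_[xs,ys],z)[:,:2]*1000
    r=cv2.minAreaRect(W.astype(np.float32)); return [np.round(r[0],1),np.round(r[1],1),round(r[2],1),len(xs)]
E
python3 - <<'E'
from look import *
im=cv2.imread('pics/t0.png'); c=im[130:292,225:411]
cv2.imwrite('pics/t0c.png',cv2.resize(c,None,fx=3.7,fy=3.7,interpolation=cv2.INTER_CUBIC))
h=cv2.cvtColor(im,cv2.COLOR_BGR2HSV)
m=np.zeros(im.shape[:2],bool); m[178:240,150:215]=1
print('tile',rect('top',m&(h[...,1]<70)&(h[...,2]>150),.01))
m[:]=0; m[170:215,240:295]=1
print('handle',rect('top',m&(h[...,1]>110)&((h[...,0]<18)),.181))
for X in ([.5,-.1,0],[.6,-.1,0],[.5,0,0]): print(px('top',X))
E
```

```text
tile [array([543.9, 384. ]), array([136.4, 137.2]), 84.1, 2129]
handle [array([567.7, 137.2]), array([13.9, 63.7]), 17.0, 134]
[345.79041253 224.47711624]
[345.30929143 191.37391877]
[312.03311891 224.07284869]
```

View pics/t0c.png

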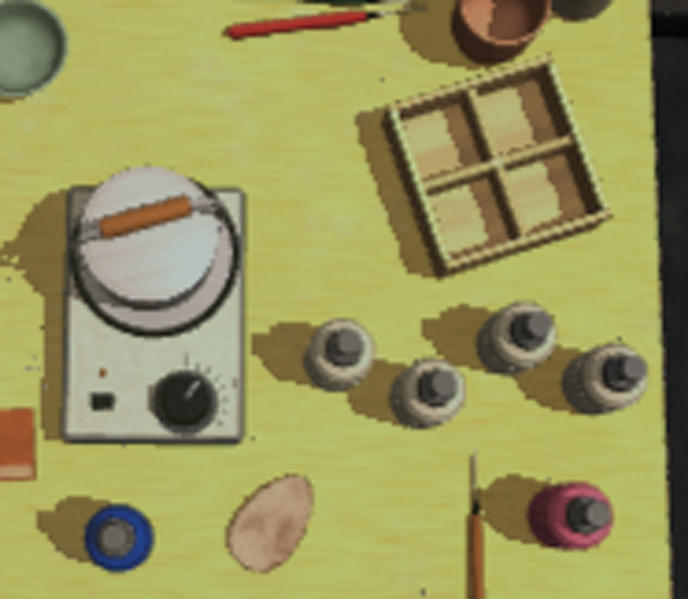

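The crop confirms four off-white bottles with grey spouts, at crop pixels (340,355), (427,393), (517,338), (605,378). Blue (118,537) and pink (571,515) stay out. The knob is at (185,400), with its pointer about 40° clockwise from the plate. I'm moving above the knob first.

apply_moves(
  series=[
    {"offset":[22.7,-47.4,0],"rot":[0,0,12]},
    {"offset":[22.7,-47.4,0],"rot":[0,0,12]},
    {"offset":[22.7,-47.4,0],"rot":[0,0,12]},
    {"offset":[22.7,-47.4,0],"rot":[0,0,12]},
    {"offset":[22.7,-47.4,0],"rot":[0,0,12]},
    {"offset":[22.7,-47.4,0],"rot":[0,0,12]},
    {"offset":[22.7,-47.4,0],"rot":[0,0,12]},
    {"offset":[22.7,-47.4,0],"rot":[0,0,12]},
    {"offset":[22.7,-47.4,0],"rot":[0,0,12]},
    {"offset":[22.7,-47.4,0],"rot":[0,0,12]},
    {"offset":[22.7,-47.4,0],"rot":[0,0,12]},
    {"offset":[22.7,-47.4,0],"rot":[0,0,12]},
    {"offset":[22.7,-47.4,-6],"rot":[0,0,12]},
    {"offset":[22.7,-47.4,-8],"rot":[0,0,12]},
    {"offset":[22.7,-47.4,-8],"rot":[0,0,12]},
    {"offset":[22.7,-47.4,-8],"rot":[0,0,12]},
  ],
  hand=1,
  newtons=20,
)

```text
time: 2.5
position: [0.4502, 0.1104, 0.1648]
tool_rot: [0.078, 0.997, 0.0, -0.001]
ft_force: [0.5, 0.8, 0.6]
grip_width: 0.0871
grip_force: 0.0
```

Run:
```python
from look import *
snap('wrist','w1.png'); show('wrist',['knob_grip','stirrer_plate','slip_pot'])
uv=np.array([[385,105],[550,65],[608,213],[443,273]])/3.7+[225,130]
W=unproj('top',uv,.05)[:,:2]; print(W,W.mean(0)); d=W[[1,2,3,0]]-W; print(np.degrees(np.arctan2(d[:,1],d[:,0])),np.linalg.norm(d,axis=1))
```

```text
wrist knob_grip [0.452  0.113  0.0737] 0.63
wrist slip_pot [0.5691 0.1394 0.0532] 0.68
[[ 0.68707299 -0.04575958]
 [ 0.72161583 -0.17680745]
 [ 0.60238888 -0.21903086]
 [ 0.55330071 -0.08961363]] [ 0.6410946  -0.13280288]
[ -75.23331581 -160.49874817  110.77182274   18.15049553] [0.13552399 0.12648272 0.13841412 0.14077714]
```

View pics/w1.png

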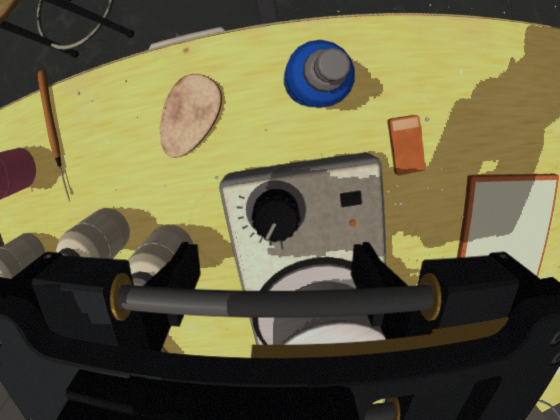

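The wrist view shows the knob at (275,215), with its pointer towards the lower left. That is about 30–40° clockwise from the plate direction (down in this picture). I'll descend, then grip.

apply_moves(
  series=[
    {"offset":[0.2,0.2,-4]},
    {"offset":[0.2,0.2,-7]},
    {"offset":[0.2,0.2,-8.5]},
    {"offset":[0.2,0.2,-8.5]},
    {"offset":[0.2,0.2,-8.5]},
  ],
)

```text
schema error: expected keys offset, rot
```

apply_moves(
  series=[
    {"offset":[0,0,0]},
    {"offset":[0,0,0]},
    {"offset":[0,0,0]},
    {"offset":[0,0,0]},
    {"offset":[0,0,0]},
    {"offset":[0,0,0]},
    {"offset":[0,0,0]},
    {"offset":[0,0,0]},
  ],
  hand=0.2,
  newtons=20,
)

```text
schema error: expected keys offset, rot
```

Run:
```python
from look import *
o=get_obs(); print(o['position'],o['ft_force'],o['moment'],o['grip_width'],o['grip_force'])
im=cv2.imread('pics/w1.png'); c=im[170:270,220:330]; cv2.imwrite('pics/w1c.png',cv2.resize(c,None,fx=5,fy=5,interpolation=cv2.INTER_CUBIC))
```

```text
[0.45163344 0.11003696 0.16615281] [-0.45644036  0.07438923 -0.12245581] [0.02272325 0.04747041 0.00103162] 0.0870642310211012 0.0
```

View pics/w1c.png

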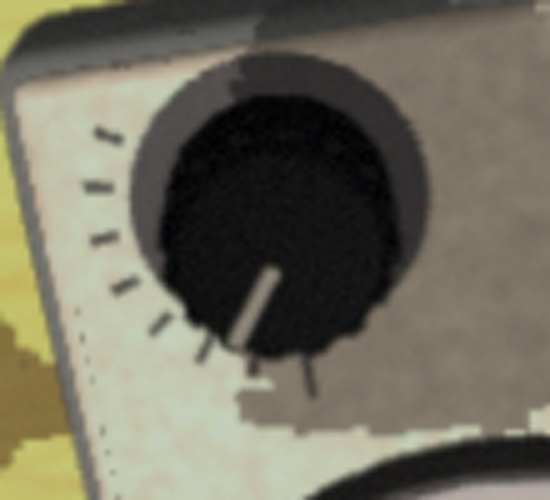

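The crop shows the long tick at (310,375) and the pointer tip at (240,340), about two ticks clockwise, or roughly 35°.

apply_moves(
  series=[
    {"offset":[0.1,0.2,-4],"rot":[0,0,0]},
    {"offset":[0.1,0.2,-7],"rot":[0,0,0]},
    {"offset":[0.1,0.2,-8.5],"rot":[0,0,0]},
    {"offset":[0.1,0.2,-8.5],"rot":[0,0,0]},
    {"offset":[0.1,0.2,-8.5],"rot":[0,0,0]},
  ],
)

```text
time: 3.2
position: [0.4523, 0.1117, 0.0804]
tool_rot: [0.078, 0.997, 0.0, 0.001]
ft_force: [0.4, 0.4, 0.1]
grip_width: 0.087
grip_force: 0.0
```

apply_moves(
  series=[
    {"offset":[0,0,0],"rot":[0,0,0]},
    {"offset":[0,0,0],"rot":[0,0,0]},
    {"offset":[0,0,0],"rot":[0,0,0]},
    {"offset":[0,0,0],"rot":[0,0,0]},
    {"offset":[0,0,0],"rot":[0,0,0]},
    {"offset":[0,0,0],"rot":[0,0,0]},
    {"offset":[0,0,0],"rot":[0,0,0]},
    {"offset":[0,0,0],"rot":[0,0,0]},
  ],
  hand=0.2,
  newtons=20,
)

```text
time: 4.0
position: [0.4513, 0.1106, 0.0795]
tool_rot: [0.077, 0.997, -0.001, -0.0]
ft_force: [-0.9, -6.6, 1.6]
grip_width: 0.0349
grip_force: 20.0
```

apply_moves(
  series=[
    {"offset":[0,0,0],"rot":[0,0,5]},
    {"offset":[0,0,0],"rot":[0,0,10]},
    {"offset":[0,0,0],"rot":[0,0,15]},
    {"offset":[0,0,0],"rot":[0,0,20]},
    {"offset":[0,0,0],"rot":[0,0,25]},
    {"offset":[0,0,0],"rot":[0,0,30]},
    {"offset":[0,0,0],"rot":[0,0,34]},
    {"offset":[0,0,0],"rot":[0,0,38]},
    {"offset":[0,0,0],"rot":[0,0,41]},
    {"offset":[0,0,0],"rot":[0,0,44]},
    {"offset":[0,0,0],"rot":[0,0,47]},
    {"offset":[0,0,0],"rot":[0,0,50]},
    {"offset":[0,0,0],"rot":[0,0,50]},
  ],
)

```text
time: 5.3
position: [0.4517, 0.1113, 0.0794]
tool_rot: [-0.35, 0.937, -0.0, 0.0]
ft_force: [-0.5, -2.8, -1.3]
grip_width: 0.0349
grip_force: 20.0
```

Run:
```python
from look import *
o=get_obs(); print(o['position'],o['tool_rot'],o['ft_force'],o['moment'],o['grip_width'],o['grip_force'])
```

```text
[0.45171513 0.11127036 0.07942727] [-3.49708598e-01  9.36858523e-01 -4.33472503e-05  5.19150615e-05] [-0.48673405 -2.82562447 -1.32929046] [-0.36449851 -0.00889453 -0.28987682] 0.03488865436171711 19.999018907546997
```

apply_moves(
  series=[
    {"offset":[0,0,0],"rot":[0,0,-2]},
    {"offset":[0,0,0],"rot":[0,0,-2]},
    {"offset":[0,0,0],"rot":[0,0,-2]},
    {"offset":[0,0,0],"rot":[0,0,-2]},
    {"offset":[0,0,4],"rot":[0,0,-2]},
    {"offset":[0,0,8],"rot":[0,0,-2]},
    {"offset":[0,0,13],"rot":[0,0,-2]},
    {"offset":[0,0,17],"rot":[0,0,-2]},
    {"offset":[0,0,17],"rot":[0,0,-2]},
  ],
  hand=1,
)

```text
time: 6.2
position: [0.455, 0.1119, 0.2548]
tool_rot: [-0.334, 0.942, -0.002, 0.006]
ft_force: [-0.1, 0.4, -0.8]
grip_width: 0.0866
grip_force: 0.0
```

Run:
```python
from look import *
im=snap('wrist','w2.png')
d=[d for d in nets.spot_point('wrist','knob_grip')]; print([(np.round(x['centre'],3),x['conf']) for x in d][:3])
c=vision.calibration('wrist'); 
p=c['R']@np.array([.452,.1115,.077])+c['t']; r=np.arctan2(np.hypot(p[0],p[1]),p[2]); u=c['K'][:2,2]+c['K'][0,0]*r*p[:2]/np.hypot(p[0],p[1]); print(u)
u=u.astype(int); s=cv2.imread('pics/w2.png')[max(0,u[1]-60):u[1]+60,max(0,u[0]-60):u[0]+60]
cv2.imwrite('pics/w2c.png',cv2.resize(s,None,fx=4,fy=4,interpolation=cv2.INTER_CUBIC))
```

```text
[(array([0.451, 0.111, 0.073]), 0.61), (array([ 0.502, -0.148,  0.124]), 0.36), (array([ 0.491, -0.01 ,  0.001]), 0.29)]
[276.64536596 189.06561602]
```

View pics/w2c.png

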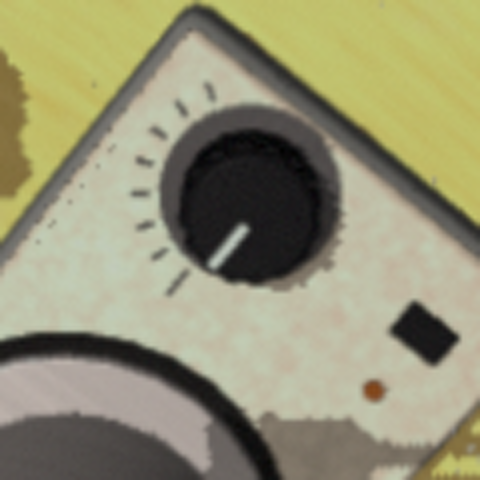

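The crop shows the pointer (227,247) in line with the long tick (178,283), so the knob is off. Next is the pot handle.

apply_moves(
  series=[
    {"offset":[11.6,2.6,0],"rot":[0,0,-113]},
    {"offset":[11.6,2.6,0],"rot":[0,0,-113]},
    {"offset":[11.6,2.6,0],"rot":[0,0,-113]},
    {"offset":[11.6,2.6,0],"rot":[0,0,-113]},
    {"offset":[11.6,2.6,0],"rot":[0,0,-113]},
    {"offset":[11.6,2.6,0],"rot":[0,0,-113]},
    {"offset":[11.6,2.6,0],"rot":[0,0,-113]},
    {"offset":[11.6,2.6,0],"rot":[0,0,-113]},
    {"offset":[11.6,2.6,0],"rot":[0,0,-113]},
    {"offset":[11.6,2.6,0],"rot":[0,0,-113]},
    {"offset":[11.6,2.6,0],"rot":[0,0,-113]},
    {"offset":[11.6,2.6,0],"rot":[0,0,-113]},
    {"offset":[11.6,2.6,0],"rot":[0,0,-113]},
    {"offset":[11.6,2.6,0],"rot":[0,0,-113]},
    {"offset":[11.6,2.6,0],"rot":[0,0,-113]},
    {"offset":[11.6,2.6,0],"rot":[0,0,-113]},
  ],
  hand=0.6,
)

```text
time: 7.9
position: [0.567, 0.1376, 0.2485]
tool_rot: [0.601, 0.799, -0.001, -0.001]
ft_force: [0.1, 0.6, 0.2]
grip_width: 0.0524
grip_force: 0.0
```

Run:
```python
from look import *
o=get_obs(); print(o['position'],o['tool_rot'],o['ft_force'])
im=snap('wrist','w3.png'); show('wrist',['pot_handle','slip_pot'])
h=cv2.cvtColor(im,cv2.COLOR_RGB2HSV); c=vision.calibration('wrist')
p=c['R']@np.array([.568,.1375,.181])+c['t']; r=np.arctan2(np.hypot(p[0],p[1]),p[2]); u=c['K'][:2,2]+c['K'][0,0]*r*p[:2]/np.hypot(p[0],p[1]); print(u)
u=u.astype(int)
m=np.zeros(im.shape[:2],bool); m[max(0,u[1]-90):u[1]+90,max(0,u[0]-90):u[0]+90]=1
print(rect('wrist',m&(h[...,1]>100)&(h[...,0]<18)&(h[...,2]>50),.185))
```

```text
[0.56700875 0.13760207 0.24854647] [ 6.00682908e-01  7.99486727e-01 -6.49845254e-04 -7.71649513e-04] [0.09394808 0.62796382 0.20923692]
wrist pot_handle [0.5635 0.1358 0.1816] 0.69
wrist slip_pot [0.5659 0.1403 0.0562] 0.68
[274.35356639 227.96282805]
[array([568.7, 136.9]), array([14.9, 67.3]), 16.8, 1933]
```

apply_moves(
  series=[
    {"offset":[0.1,0,-3],"rot":[0,0,0]},
    {"offset":[0.1,0,-5],"rot":[0,0,0]},
    {"offset":[0.1,0,-6.5],"rot":[0,0,0]},
    {"offset":[0.1,0,-6.5],"rot":[0,0,0]},
    {"offset":[0.1,0,-6.5],"rot":[0,0,0]},
  ],
)

```text
time: 8.55
position: [0.5687, 0.1377, 0.1848]
tool_rot: [0.601, 0.799, 0.0, 0.0]
ft_force: [0.4, -0.2, 0.1]
grip_width: 0.0521
grip_force: 0.0
```

apply_moves(
  series=[
    {"offset":[0,0,0],"rot":[0,0,0]},
    {"offset":[0,0,0],"rot":[0,0,0]},
    {"offset":[0,0,0],"rot":[0,0,0]},
    {"offset":[0,0,0],"rot":[0,0,0]},
    {"offset":[0,0,0],"rot":[0,0,0]},
    {"offset":[0,0,0.3],"rot":[0,0,0]},
    {"offset":[0,0,0.6],"rot":[0,0,0]},
    {"offset":[0,0,1.2],"rot":[0,0,0]},
    {"offset":[0,0,2],"rot":[0,0,0]},
    {"offset":[0,0,3],"rot":[0,0,0]},
    {"offset":[0,0,4],"rot":[0,0,0]},
    {"offset":[0,0,4],"rot":[0,0,0]},
    {"offset":[0,0,4],"rot":[0,0,0]},
    {"offset":[0,0,4],"rot":[0,0,0]},
  ],
  hand=0,
  newtons=40,
)

```text
time: 9.95
position: [0.5681, 0.1376, 0.2243]
tool_rot: [0.602, 0.799, -0.0, -0.0]
ft_force: [-0.5, 0.8, -3.7]
grip_width: 0.0147
grip_force: 39.9
```

Run:
```python
from look import *
for k in range(3): vision.camera('scene')
o=get_obs(); print(o['position'],o['tool_rot'],o['ft_force'],o['moment'],o['grip_width'])
vision.camera('top');show('scene',['slip_pot','pot_handle','tile_top']);show('top',['slip_pot','pot_handle','tile_top'])
```

```text
[0.56817774 0.13760795 0.22403156] [ 6.01541071e-01  7.98841670e-01 -3.65893734e-04 -4.38558775e-04] [ 1.11829562 -1.1730645  -4.37670774] [-0.06666814  0.04847449  0.0093759 ] 0.014676557536256993
scene slip_pot [0.568  0.1416 0.0964] 0.68
scene pot_handle [0.5701 0.1389 0.2199] 0.7
scene tile_top [0.5436 0.386  0.0109] 0.77
top pot_handle [ 0.4628 -0.0734  0.125 ] 0.42
top tile_top [0.5403 0.3894 0.0061] 0.86
top tile_top [ 0.6464 -0.1358  0.0046] 0.66
```

apply_moves(
  series=[
    {"offset":[-0.05,0.5,0],"rot":[0,0,0]},
    {"offset":[-0.1,1.2,0],"rot":[0,0,0]},
    {"offset":[-0.2,2.2,0],"rot":[0,0,0]},
    {"offset":[-0.4,3.6,0],"rot":[0,0,0]},
    {"offset":[-0.5,5.2,0],"rot":[0,0,0]},
    {"offset":[-0.7,7,0],"rot":[0,0,0]},
    {"offset":[-0.9,8.8,0],"rot":[0,0,0]},
    {"offset":[-1.1,10.6,0],"rot":[0,0,0]},
    {"offset":[-1.3,12.4,0],"rot":[0,0,0]},
    {"offset":[-1.4,14.2,0],"rot":[0,0,0]},
    {"offset":[-1.6,16,0],"rot":[0,0,0]},
    {"offset":[-1.8,17.8,0],"rot":[0,0,0]},
    {"offset":[-2,19.6,0],"rot":[0,0,0]},
    {"offset":[-2.1,21.2,0],"rot":[0,0,0]},
    {"offset":[-2.3,22.6,0],"rot":[0,0,0]},
    {"offset":[-2.4,23.6,0],"rot":[0,0,0]},
    {"offset":[-2.5,24.3,0],"rot":[0,0,0]},
    {"offset":[-2.5,24.8,0],"rot":[0,0,0]},
    {"offset":[-2.5,24.8,0],"rot":[0,0,0]},
    {"offset":[-2.5,24.8,0],"rot":[0,0,0]},
  ],
)

```text
time: 12.45
position: [0.5436, 0.3851, 0.2245]
tool_rot: [0.602, 0.799, -0.0, 0.0]
ft_force: [-0.8, -0.3, -3.7]
grip_width: 0.0149
grip_force: 39.9
```

apply_moves(
  series=[
    {"offset":[0,0,-1],"rot":[0,0,0]},
    {"offset":[0,0,-2],"rot":[0,0,0]},
    {"offset":[0,0,-3],"rot":[0,0,0]},
    {"offset":[0,0,-4],"rot":[0,0,0]},
    {"offset":[0,0,-5],"rot":[0,0,0]},
    {"offset":[0,0,-6],"rot":[0,0,0]},
    {"offset":[0,0,-7],"rot":[0,0,0]},
    {"offset":[0,0,-7.6],"rot":[0,0,0]},
    {"offset":[0,0,-8],"rot":[0,0,0]},
    {"offset":[0,0,-8],"rot":[0,0,0]},
    {"offset":[0,0,-8],"rot":[0,0,0]},
  ],
)

```text
time: 13.55
position: [0.5438, 0.3858, 0.1449]
tool_rot: [0.602, 0.799, 0.0, 0.0]
ft_force: [-0.5, -0.1, -4.3]
grip_width: 0.0148
grip_force: 39.9
```

Run:
```python
from look import *
im=snap('scene','s2.png'); 
o=get_obs(); print(o['position'],o['tool_rot'],o['ft_force'],o['moment'],o['grip_width'])
snap('wrist','w4.png'); show('scene',['slip_pot','pot_handle','tile_top']);show('wrist',['slip_pot','pot_handle','tile_top'])
s=cv2.imread('pics/s2.png')[120:250,160:300]; cv2.imwrite('pics/s2c.png',cv2.resize(s,None,fx=4,fy=4,interpolation=cv2.INTER_CUBIC))
```

```text
[0.54392798 0.38585138 0.14509568] [6.01528130e-01 7.98851373e-01 5.57508729e-04 2.84945132e-04] [ 0.05890654  0.29200574 -4.18450529] [-0.12737731 -0.0166663  -0.00523723] 0.014893521494477174
scene slip_pot [0.5453 0.3894 0.017 ] 0.88
scene slip_pot [ 0.4586 -0.0756  0.1227] 0.49
scene pot_handle [0.5416 0.3898 0.139 ] 0.93
scene tile_top [0.5453 0.3859 0.0113] 0.88
scene tile_top [ 0.4891 -0.0069  0.1248] 0.5
wrist slip_pot [0.5422 0.388  0.0145] 0.72
```

View pics/s2c.png

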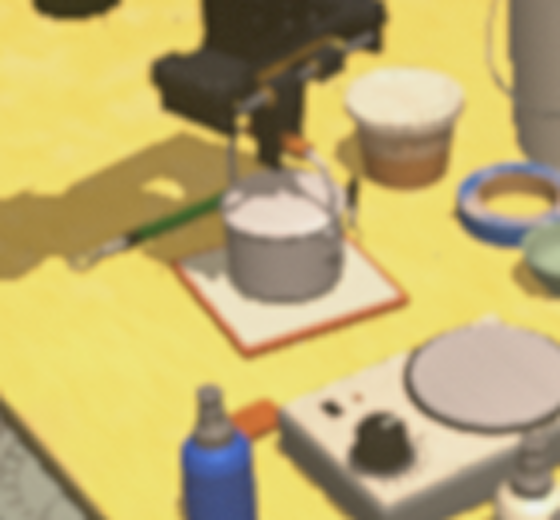

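The crop shows the pot level over the middle of the tile. I'll set it down and release.

apply_moves(
  series=[
    {"offset":[0,0,-0.2],"rot":[0,0,0]},
    {"offset":[0,0,-0.35],"rot":[0,0,0]},
    {"offset":[0,0,-0.5],"rot":[0,0,0]},
    {"offset":[0,0,-0.6],"rot":[0,0,0]},
    {"offset":[0,0,-0.65],"rot":[0,0,0]},
    {"offset":[0,0,-0.65],"rot":[0,0,0]},
  ],
)

```text
time: 14.55
position: [0.5434, 0.3856, 0.1395]
tool_rot: [0.601, 0.799, 0.0, 0.0]
ft_force: [-2.6, -2.1, 4.8]
grip_width: 0.015
grip_force: 39.9
```

apply_moves(
  series=[
    {"offset":[0,0,0],"rot":[0,0,0]},
    {"offset":[0,0,0],"rot":[0,0,0]},
    {"offset":[0,0,0],"rot":[0,0,0]},
    {"offset":[0,0,0],"rot":[0,0,0]},
    {"offset":[0,0,0],"rot":[0,0,0]},
    {"offset":[0,0,2],"rot":[0,0,0]},
    {"offset":[0,0,5],"rot":[0,0,0]},
    {"offset":[0,0,9],"rot":[0,0,0]},
    {"offset":[0,0,11],"rot":[0,0,0]},
    {"offset":[0,0,11],"rot":[0,0,0]},
  ],
  hand=0.6,
)

```text
time: 15.55
position: [0.5457, 0.3868, 0.2523]
tool_rot: [0.601, 0.799, 0.004, 0.002]
ft_force: [0.7, -0.5, 0.7]
grip_width: 0.0525
grip_force: 0.0
```

Run:
```python
from look import *
for c in ('scene','top'):
    vision.camera(c); show(c,['slip_pot','bottle_1','spout_1_top','crate'])
print(get_obs()['position'],get_obs()['tool_rot'])
```

```text
scene slip_pot [0.5422 0.3881 0.01  ] 0.94
scene bottle_1 [0.3475 0.1615 0.002 ] 0.95
scene bottle_1 [ 0.456  -0.0762 -0.0025] 0.76
scene bottle_1 [ 0.3708 -0.1801  0.0023] 0.76
scene bottle_1 [0.5435 0.3839 0.012 ] 0.7
scene bottle_1 [ 0.4731 -0.2149 -0.0031] 0.65
scene bottle_1 [ 0.5023 -0.1434  0.    ] 0.62
scene bottle_1 [ 0.4893 -0.0109  0.0009] 0.56
scene spout_1_top [0.5448 0.3857 0.0129] 0.7
scene spout_1_top [0.347  0.1594 0.1288] 0.52
scene spout_1_top [0.5451 0.3871 0.0088] 0.49
scene spout_1_top [ 0.5033 -0.14    0.1193] 0.48
scene spout_1_top [ 0.3666 -0.1829  0.1248] 0.42
scene crate [ 0.65   -0.1349 -0.0035] 0.8
top slip_pot [0.5447 0.3859 0.0094] 0.91
top slip_pot [0.5413 0.3879 0.0031] 0.62
top bottle_1 [ 0.4629 -0.0727  0.0011] 0.87
top bottle_1 [ 0.3724 -0.1824  0.001 ] 0.86
top bottle_1 [ 0.4701 -0.2111  0.0026] 0.78
top bottle_1 [ 0.4879 -0.0023  0.0025] 0.76
top bottle_1 [ 0.5058 -0.1449  0.1246] 0.72
top bottle_1 [ 3.493e-01  1.590e-01 -2.000e-04] 0.56
top bottle_1 [ 0.5025 -0.1399  0.0019] 0.53
top spout_1_top [ 0.3669 -0.18    0.1255] 0.62
top spout_1_top [0.5686 0.1358 0.0545] 0.6
top spout_1_top [0.5415 0.385  0.0096] 0.6
top spout_1_top [0.3433 0.1571 0.1239] 0.59
top spout_1_top [ 0.5074 -0.145   0.125 ] 0.43
top crate [ 0.642  -0.1356  0.0021] 0.79
top crate [0.5486 0.388  0.0094] 0.62
[0.54325614 0.38551306 0.24711208] [ 6.01523596e-01  7.98854650e-01 -6.89641205e-04 -3.68194348e-04]
```

apply_moves(
  series=[
    {"offset":[0,0,5],"rot":[0,0,0]},
    {"offset":[0.7,-49.5,7],"rot":[0,0,0]},
    {"offset":[0.7,-49.5,7],"rot":[0,0,0]},
    {"offset":[0.7,-49.5,7],"rot":[0,0,0]},
    {"offset":[0.7,-49.5,7],"rot":[0,0,0]},
    {"offset":[0.7,-49.5,7],"rot":[0,0,0]},
    {"offset":[0.7,-49.5,7],"rot":[0,0,0]},
    {"offset":[0.7,-49.5,7],"rot":[0,0,0]},
    {"offset":[0.7,-49.5,7],"rot":[0,0,0]},
    {"offset":[0.7,-49.5,7],"rot":[0,0,0]},
    {"offset":[0.7,-49.5,7],"rot":[0,0,0]},
    {"offset":[0.7,-49.5,7],"rot":[0,0,0]},
    {"offset":[0.7,-49.5,7],"rot":[0,0,0]},
    {"offset":[0.7,-49.5,7],"rot":[0,0,0]},
    {"offset":[0.7,-49.5,7],"rot":[0,0,0]},
  ],
)

```text
time: 17.55
position: [0.5504, -0.1077, 0.3179]
tool_rot: [0.601, 0.799, 0.0, -0.0]
ft_force: [0.2, -0.8, -0.0]
grip_width: 0.0523
grip_force: 0.0
```

Run:
```python
from look import *
print(get_obs()['position'])
snap('wrist','w5.png'); show('wrist',['bottle_1','spout_1_top','crate','cell_1'])
c=vision.calibration('wrist'); print(-c['R'].T@c['t'],c['K'][0])
```

```text
[ 0.55035814 -0.10773158  0.31792437]
wrist bottle_1 [ 0.3646 -0.1825  0.0011] 0.95
wrist bottle_1 [ 0.4588 -0.0769  0.    ] 0.86
wrist bottle_1 [ 0.4687 -0.2146  0.0013] 0.72
wrist bottle_1 [ 5.044e-01 -1.477e-01 -2.000e-04] 0.66
wrist bottle_1 [ 0.4872 -0.0097  0.0008] 0.59
wrist bottle_1 [ 0.4709 -0.2148  0.1259] 0.34
wrist spout_1_top [ 0.3716 -0.1814  0.1266] 0.72
wrist spout_1_top [ 0.46   -0.076  -0.0006] 0.24
wrist crate [ 0.6404 -0.1351  0.0011] 0.63
wrist cell_1 [ 0.6253 -0.1754  0.0045] 0.86
wrist cell_1 [ 0.6647 -0.0908  0.0045] 0.78
wrist cell_1 [ 0.6851 -0.154   0.008 ] 0.71
wrist cell_1 [ 0.5993 -0.1124  0.0048] 0.65
[ 0.52859036 -0.02835345  0.45922324] [325.1922621    0.         275.19095172]
```

View pics/w5.png

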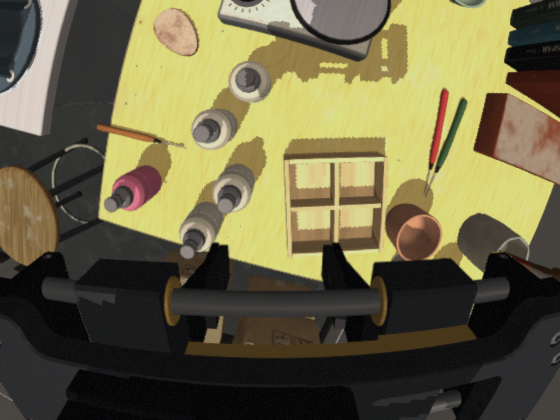

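The picture shows four white bottles with spout tops at (250,80), (207,131), (228,202), (193,243), the pink decoy at (130,190) and the crate corners at (285,154), (386,152), (382,253), (290,257).

Run:
```python
from look import *
W=unproj('wrist',[[285,154],[386,152],[383,253],[290,257]],.05)[:,:2]; print(W,W.mean(0)); d=W[[1,2,3,0]]-W; print(np.degrees(np.arctan2(d[:,1],d[:,0])),np.linalg.norm(d,axis=1))
print(unproj('wrist',[[250,80],[207,131],[228,202],[193,243]],.125))
# refine: crate wall-top fit via darker edges + orientation by hough-free rect on wood hue
im=cv2.imread('pics/w5.png'); h=cv2.cvtColor(im,cv2.COLOR_BGR2HSV)
print(h[156,300:380:16],h[120,300],h[175,320])
```

```text
[[ 0.55796072 -0.08483009]
 [ 0.6845952  -0.04274442]
 [ 0.73569183 -0.1803647 ]
 [ 0.60609517 -0.22139277]] [ 0.64608573 -0.13233299]
[  18.38369542  -69.63068916 -162.43311183  109.41610265] [0.13344473 0.14679989 0.135936   0.14479742]
[[ 0.4971578  -0.01061393  0.125     ]
 [ 0.46794305 -0.07279456  0.125     ]
 [ 0.50814036 -0.14144605  0.125     ]
 [ 0.48000528 -0.20089009  0.125     ]]
[[ 17 119  88]
 [ 15 119  88]
 [ 17 116  92]
 [ 16 115  95]
 [ 20 109 101]] [ 29 116 220] [ 25  92 220]
```

Crate: centre about (.644,-.134), yaw about 19°. I'll start with bottle (.503,-.144).

apply_moves(
  series=[
    {"offset":[-4.7,-3.6,-5],"rot":[0,0,3]},
    {"offset":[-4.7,-3.6,-10],"rot":[0,0,3]},
    {"offset":[-4.7,-3.6,-13],"rot":[0,0,3]},
    {"offset":[-4.7,-3.6,-15],"rot":[0,0,3]},
    {"offset":[-4.7,-3.6,-15],"rot":[0,0,3]},
    {"offset":[-4.7,-3.6,-17],"rot":[0,0,3]},
    {"offset":[-4.7,-3.6,-19],"rot":[0,0,3]},
    {"offset":[-4.7,-3.6,-20.5],"rot":[0,0,3]},
    {"offset":[-4.7,-3.6,-21],"rot":[0,0,3]},
    {"offset":[-4.7,-3.6,-21],"rot":[0,0,3]},
  ],
)

```text
time: 18.8
position: [0.5043, -0.1455, 0.1087]
tool_rot: [0.58, 0.814, 0.0, 0.001]
ft_force: [0.1, 0.2, 0.3]
grip_width: 0.0519
grip_force: 0.0
```

apply_moves(
  series=[
    {"offset":[0,0,0],"rot":[0,0,0]},
    {"offset":[0,0,0],"rot":[0,0,0]},
    {"offset":[0,0,0],"rot":[0,0,0]},
    {"offset":[0,0,0],"rot":[0,0,0]},
    {"offset":[0,0,0],"rot":[0,0,0]},
  ],
  hand=0,
  newtons=20,
)

```text
time: 19.3
position: [0.504, -0.1455, 0.1085]
tool_rot: [0.581, 0.814, 0.0, 0.001]
ft_force: [0.2, 0.7, 2.7]
grip_width: 0.0254
grip_force: 20.2
```

apply_moves(
  series=[
    {"offset":[0,0,0.5],"rot":[0,0,0]},
    {"offset":[0,0,1.2],"rot":[0,0,0]},
    {"offset":[0,0,2.5],"rot":[0,0,0]},
    {"offset":[0,0,4],"rot":[0,0,0]},
    {"offset":[0,0,6],"rot":[0,0,0]},
    {"offset":[0,0,7],"rot":[0,0,0]},
    {"offset":[0,0,7],"rot":[0,0,0]},
  ],
)

```text
time: 20.0
position: [0.5042, -0.1457, 0.1795]
tool_rot: [0.58, 0.814, 0.0, 0.002]
ft_force: [0.2, -0.2, -3.4]
grip_width: 0.0253
grip_force: 20.1
```

Run:
```python
from look import *
o=get_obs(); print(o['position'],o['ft_force'],o['moment'],o['grip_width'])
snap('scene','s3.png'); show('scene',['bottle_1','spout_1_top'],mc=.4)
s=cv2.imread('pics/s3.png')[190:340,260:440]; cv2.imwrite('pics/s3c.png',cv2.resize(s,None,fx=4,fy=4,interpolation=cv2.INTER_CUBIC))
```

```text
[ 0.50423892 -0.14573316  0.17950341] [ 0.21072012 -0.20269958 -3.38146411] [-0.14598105 -0.02853566 -0.05142912] 0.02529280379729629
scene bottle_1 [ 0.3716 -0.1826  0.0023] 0.92
scene bottle_1 [ 0.4722 -0.2133 -0.002 ] 0.87
scene bottle_1 [ 0.4603 -0.0761 -0.0015] 0.82
scene bottle_1 [ 0.3482  0.1583 -0.0015] 0.78
scene bottle_1 [ 0.4879 -0.0081  0.001 ] 0.77
scene bottle_1 [ 0.5047 -0.148   0.0719] 0.73
scene spout_1_top [0.3453 0.1563 0.1276] 0.45
scene spout_1_top [ 0.3674 -0.1826  0.124 ] 0.43
```

View pics/s3c.png

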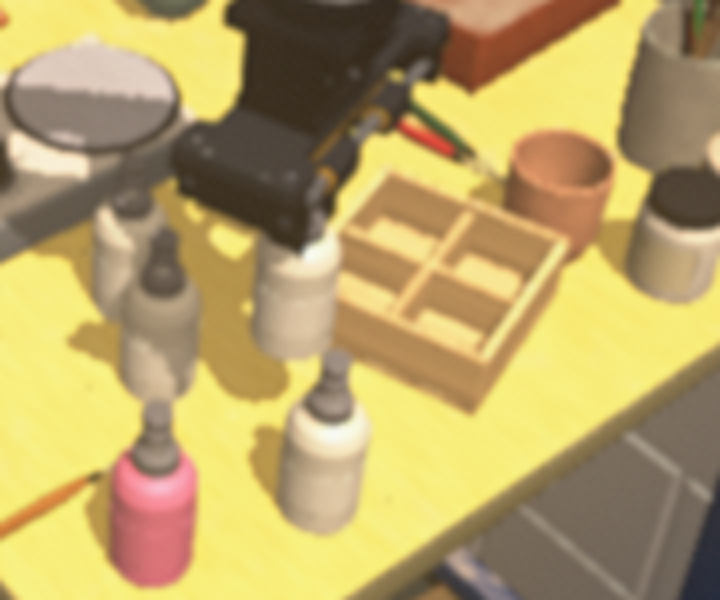

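The crop shows the bottle held upright at crop pixel (300,290) beside the crate. I'll carry it to the far right cell.

apply_moves(
  series=[
    {"offset":[1,0,0.5],"rot":[0,0,0]},
    {"offset":[2.5,-0.1,1],"rot":[0,0,0]},
    {"offset":[4.5,-0.2,1],"rot":[0,0,0]},
    {"offset":[6.5,-0.3,1],"rot":[0,0,0]},
    {"offset":[8.5,-0.4,1],"rot":[0,0,0]},
    {"offset":[10.5,-0.5,1],"rot":[0,0,0]},
    {"offset":[12.5,-0.6,1],"rot":[0,0,0]},
    {"offset":[14.5,-0.7,1],"rot":[0,0,0]},
    {"offset":[16.3,-0.8,1],"rot":[0,0,0]},
    {"offset":[17.5,-0.8,1],"rot":[0,0,0]},
    {"offset":[18.2,-0.8,1],"rot":[0,0,0]},
    {"offset":[18.2,-0.8,1],"rot":[0,0,0]},
    {"offset":[18.2,-0.8,0],"rot":[0,0,0]},
    {"offset":[18.2,-0.8,-1],"rot":[0,0,0]},
    {"offset":[18.2,-0.8,-1],"rot":[0,0,0]},
  ],
)

```text
time: 21.65
position: [0.6832, -0.1528, 0.1653]
tool_rot: [0.581, 0.814, -0.001, -0.003]
ft_force: [-0.1, 0.8, -3.4]
grip_width: 0.0256
grip_force: 20.2
```

Run:
```python
from look import *
o=get_obs(); print(o['position'],o['ft_force'],o['moment'])
snap('scene','s4.png'); show('scene',['bottle_1','crate'],mc=.4); vision.camera('wrist'); show('wrist',['bottle_1','spout_1_top','cell_1','crate'],mc=.3)
s=cv2.imread('pics/s4.png')[190:310,300:440]; cv2.imwrite('pics/s4c.png',cv2.resize(s,None,fx=5,fy=5,interpolation=cv2.INTER_CUBIC))
```

```text
[ 0.68322975 -0.15275063  0.1652977 ] [-0.06178487  0.78064236 -3.40574029] [0.00140481 0.08671724 0.01317311]
scene bottle_1 [ 0.4619 -0.0762  0.0006] 0.96
scene bottle_1 [ 0.3715 -0.1826  0.0022] 0.81
scene bottle_1 [ 0.6814 -0.1504  0.0616] 0.8
scene bottle_1 [ 0.4734 -0.215  -0.0034] 0.73
scene bottle_1 [ 0.4898 -0.0096 -0.0011] 0.61
scene bottle_1 [0.3442 0.1608 0.0034] 0.55
scene crate [ 0.6438 -0.1372 -0.0049] 0.83
wrist bottle_1 [ 0.6855 -0.1536  0.0613] 0.75
wrist bottle_1 [ 0.4713 -0.2154  0.001 ] 0.61
wrist bottle_1 [ 0.3642 -0.1836 -0.0007] 0.61
wrist bottle_1 [ 0.4579 -0.0758 -0.0017] 0.59
wrist spout_1_top [ 0.6838 -0.1564  0.1829] 0.96
wrist cell_1 [ 0.6657 -0.0898  0.0061] 0.92
wrist cell_1 [ 0.601  -0.1139  0.0049] 0.86
wrist cell_1 [ 0.6234 -0.1721  0.0019] 0.83
wrist cell_1 [ 0.6867 -0.1537  0.0102] 0.82
wrist crate [ 0.6408 -0.1318  0.0019] 0.71
```

View pics/s4c.png

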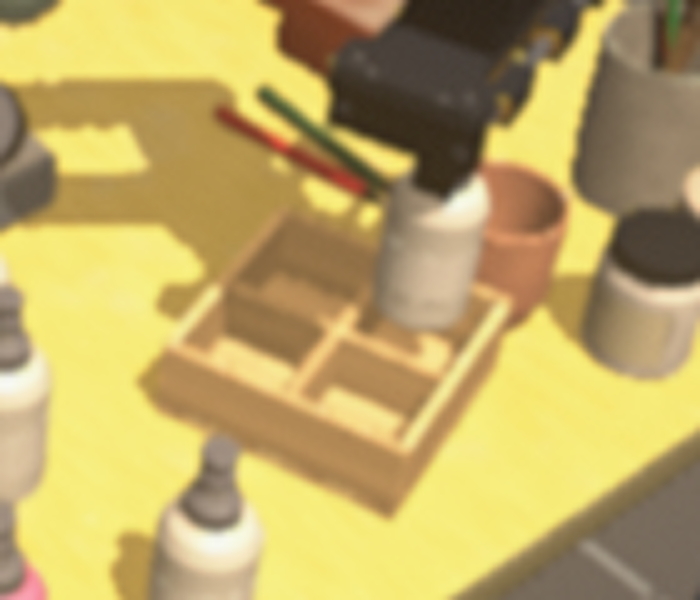

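The crop shows the bottle over the far-right cell, just above the walls. I'll lower it with a small correction.

apply_moves(
  series=[
    {"offset":[0.2,-0.1,0],"rot":[0,0,0]},
    {"offset":[0.2,-0.1,-0.5],"rot":[0,0,0]},
    {"offset":[0.2,-0.1,-1],"rot":[0,0,0]},
    {"offset":[0.2,-0.1,-1.5],"rot":[0,0,0]},
    {"offset":[0.2,-0.1,-2],"rot":[0,0,0]},
  ],
)

```text
time: 22.55
position: [0.6872, -0.1543, 0.1472]
tool_rot: [0.58, 0.814, -0.0, -0.0]
ft_force: [-0.5, -0.8, -2.8]
grip_width: 0.0253
grip_force: 20.0
```

apply_moves(
  series=[
    {"offset":[0,0,-0.7],"rot":[0,0,0]},
    {"offset":[0,0,-1.4],"rot":[0,0,0]},
    {"offset":[0,0,-2.1],"rot":[0,0,0]},
    {"offset":[0,0,-2.7],"rot":[0,0,0]},
    {"offset":[0,0,-2.8],"rot":[0,0,0]},
    {"offset":[0,0,-2.8],"rot":[0,0,0]},
  ],
)

```text
time: 23.15
position: [0.6874, -0.1543, 0.1196]
tool_rot: [0.58, 0.814, -0.0, -0.0]
ft_force: [-0.5, -0.3, -2.2]
grip_width: 0.0253
grip_force: 20.0
```

apply_moves(
  series=[
    {"offset":[0,0,-0.3],"rot":[0,0,0]},
    {"offset":[0,0,-0.5],"rot":[0,0,0]},
    {"offset":[0,0,-0.55],"rot":[0,0,0]},
    {"offset":[0,0,-0.55],"rot":[0,0,0]},
  ],
)

```text
time: 23.55
position: [0.6875, -0.1544, 0.1146]
tool_rot: [0.58, 0.814, 0.0, 0.0]
ft_force: [0.3, 0.7, -2.0]
grip_width: 0.0251
grip_force: 20.0
```

apply_moves(
  series=[
    {"offset":[0,0,0],"rot":[0,0,0]},
    {"offset":[0,0,0],"rot":[0,0,0]},
    {"offset":[0,0,0],"rot":[0,0,0]},
    {"offset":[0,0,2],"rot":[0,0,0]},
    {"offset":[0,0,5],"rot":[0,0,0]},
    {"offset":[0,0,5.5],"rot":[0,0,0]},
    {"offset":[0,0,5.5],"rot":[0,0,0]},
  ],
  hand=0.55,
)

```text
time: 24.25
position: [0.6885, -0.1547, 0.1713]
tool_rot: [0.58, 0.814, 0.0, 0.002]
ft_force: [0.1, 0.0, -0.6]
grip_width: 0.048
grip_force: 0.0
```

apply_moves(
  series=[
    {"offset":[0,0,0],"rot":[0,0,0]},
    {"offset":[0,0,0],"rot":[0,0,0]},
    {"offset":[0,0,0],"rot":[0,0,0]},
    {"offset":[0,0,0],"rot":[0,0,0]},
    {"offset":[0,0,0],"rot":[0,0,0]},
  ],
  hand=0,
  newtons=20,
)

```text
time: 24.75
position: [0.6873, -0.1543, 0.1689]
tool_rot: [0.58, 0.814, -0.0, -0.0]
ft_force: [-0.3, -0.5, -0.2]
grip_width: 0.0156
grip_force: 0.0
```

Run:
```python
from look import *
o=get_obs(); print(o['position'],o['ft_force'],o['grip_width'])
vision.camera('wrist'); show('wrist',['bottle_1','spout_1_top'],mc=.3); vision.camera('scene'); show('scene',['bottle_1','spout_1_top'],mc=.3)
```

```text
[ 0.68734173 -0.15430717  0.16893673] [-0.28880475 -0.51881904 -0.23690073] 0.01562639086618416
wrist bottle_1 [ 0.3625 -0.1808 -0.0011] 0.84
wrist bottle_1 [ 0.4724 -0.2131  0.0037] 0.8
wrist bottle_1 [ 0.6894 -0.1554  0.0083] 0.68
wrist bottle_1 [ 0.4587 -0.0744 -0.0009] 0.61
wrist spout_1_top [ 0.6864 -0.1572  0.13  ] 0.92
scene bottle_1 [ 0.4737 -0.2104 -0.0005] 0.91
scene bottle_1 [ 0.4595 -0.0785  0.0015] 0.87
scene bottle_1 [ 0.6875 -0.1568  0.0069] 0.85
scene bottle_1 [ 4.894e-01 -7.700e-03 -4.000e-04] 0.83
scene bottle_1 [ 0.3716 -0.1825  0.0011] 0.76
scene bottle_1 [0.4514 0.1121 0.0732] 0.63
scene bottle_1 [ 3.473e-01  1.600e-01 -1.000e-04] 0.58
scene spout_1_top [0.3468 0.1582 0.1272] 0.64
scene spout_1_top [ 0.6863 -0.1515  0.1256] 0.62
scene spout_1_top [ 0.3668 -0.182   0.1257] 0.62
```

apply_moves(
  series=[
    {"offset":[0,0,0],"rot":[0,0,0]},
    {"offset":[0,0,0],"rot":[0,0,0]},
    {"offset":[0,0,-0.7],"rot":[0,0,0]},
    {"offset":[0,0,-1.2],"rot":[0,0,0]},
    {"offset":[0,0,-1.5],"rot":[0,0,0]},
    {"offset":[0,0,-1.8],"rot":[0,0,0]},
    {"offset":[0,0,-2.1],"rot":[0,0,0]},
    {"offset":[0,0,-2.4],"rot":[0,0,0]},
    {"offset":[0,0,-2.4],"rot":[0,0,0]},
  ],
)

```text
time: 25.95
position: [0.6878, -0.1545, 0.1455]
tool_rot: [0.58, 0.814, 0.0, 0.0]
ft_force: [-0.0, -0.4, -0.8]
grip_width: 0.0005
grip_force: 0.0
```

apply_moves(
  series=[
    {"offset":[0,0,-0.15],"rot":[0,0,0]},
    {"offset":[0,0,-0.3],"rot":[0,0,0]},
    {"offset":[0,0,-0.3],"rot":[0,0,0]},
  ],
)

```text
time: 26.25
position: [0.6885, -0.1547, 0.1454]
tool_rot: [0.58, 0.814, 0.0, 0.002]
ft_force: [-2.3, 1.3, 11.2]
grip_width: 0.0003
grip_force: 5.8
```

The spout stopped at its shut height (fingertip at 0.123) with 11 N. Next is the bottle at (.4885,-.007).

apply_moves(
  series=[
    {"offset":[0,0,3],"rot":[0,0,0]},
    {"offset":[0,0,6],"rot":[0,0,0]},
    {"offset":[-19.9,14.7,6],"rot":[0,0,0]},
    {"offset":[-19.9,14.7,6],"rot":[0,0,0]},
    {"offset":[-19.9,14.7,6],"rot":[0,0,0]},
    {"offset":[-19.9,14.7,6],"rot":[0,0,0]},
    {"offset":[-19.9,14.7,6],"rot":[0,0,0]},
    {"offset":[-19.9,14.7,6],"rot":[0,0,0]},
    {"offset":[-19.9,14.7,6],"rot":[0,0,0]},
    {"offset":[-19.9,14.7,6],"rot":[0,0,0]},
  ],
  hand=0.6,
)

```text
time: 27.25
position: [0.4902, -0.008, 0.2029]
tool_rot: [0.58, 0.814, 0.0, 0.001]
ft_force: [-0.2, 0.3, -0.0]
grip_width: 0.0521
grip_force: 0.0
```

```bash
cat > chk.py <<'E'
from look import *
o=get_obs(); print(o['position'],o['ft_force'],o['grip_width'])
vision.camera('wrist'); show('wrist',['bottle_1','spout_1_top','cell_1'],mc=.3)
E
python3 chk.py; python3 -c "
from look import *
vision.camera('scene'); show('scene',['bottle_1'],mc=.3)"
```

```text
[ 0.49022645 -0.00800982  0.20293143] [-0.20775672  0.26200244 -0.03717312] 0.05206872792661397
wrist bottle_1 [ 0.492  -0.0104  0.0025] 0.84
wrist bottle_1 [ 0.4737 -0.2127 -0.0029] 0.67
wrist bottle_1 [ 4.578e-01 -7.520e-02  2.000e-04] 0.57
wrist cell_1 [ 0.6216 -0.1735  0.0033] 0.79
scene bottle_1 [ 0.3683 -0.1805  0.0012] 0.98
scene bottle_1 [ 0.6846 -0.1509  0.0073] 0.96
scene bottle_1 [3.492e-01 1.581e-01 1.000e-04] 0.88
scene bottle_1 [ 0.4762 -0.2119 -0.0047] 0.69
scene bottle_1 [ 0.4884 -0.0096  0.0011] 0.66
scene bottle_1 [ 0.4608 -0.0746 -0.0031] 0.57
```

apply_moves(
  series=[
    {"offset":[0,0,-4],"rot":[0,0,0]},
    {"offset":[0,0,-7],"rot":[0,0,0]},
    {"offset":[0,0,-9],"rot":[0,0,0]},
    {"offset":[0,0,-9.4],"rot":[0,0,0]},
    {"offset":[0,0,-9.4],"rot":[0,0,0]},
    {"offset":[0,0,-9.4],"rot":[0,0,0]},
  ],
)

```text
time: 28.15
position: [0.4894, -0.0076, 0.1093]
tool_rot: [0.58, 0.814, 0.0, 0.001]
ft_force: [-0.3, -0.0, -0.4]
grip_width: 0.0523
grip_force: 0.0
```

apply_moves(
  series=[
    {"offset":[0,0,0],"rot":[0,0,0]},
    {"offset":[0,0,0],"rot":[0,0,0]},
    {"offset":[0,0,0],"rot":[0,0,0]},
    {"offset":[0,0,0],"rot":[0,0,0]},
    {"offset":[0,0,0],"rot":[0,0,0]},
    {"offset":[0,0,0.5],"rot":[0,0,0]},
    {"offset":[0,0,1.2],"rot":[0,0,0]},
    {"offset":[0,0,2.5],"rot":[0,0,0]},
    {"offset":[0,0,4],"rot":[0,0,0]},
    {"offset":[0,0,6],"rot":[0,0,0]},
    {"offset":[0,0,7.5],"rot":[0,0,0]},
    {"offset":[0,0,8],"rot":[0,0,0]},
    {"offset":[0,0,8],"rot":[0,0,0]},
  ],
  hand=0,
  newtons=20,
)

```text
time: 29.45
position: [0.4887, -0.0074, 0.1892]
tool_rot: [0.58, 0.814, 0.0, 0.001]
ft_force: [-0.1, 1.3, -2.6]
grip_width: 0.0249
grip_force: 20.0
```

apply_moves(
  series=[
    {"offset":[1,-0.5,0],"rot":[0,0,0]},
    {"offset":[2.5,-1.2,0],"rot":[0,0,0]},
    {"offset":[4.5,-2.1,0],"rot":[0,0,0]},
    {"offset":[6.5,-3.1,0],"rot":[0,0,0]},
    {"offset":[8.5,-4,0],"rot":[0,0,0]},
    {"offset":[10.5,-5,0],"rot":[0,0,0]},
    {"offset":[12.5,-5.9,0],"rot":[0,0,0]},
    {"offset":[14.5,-6.9,0],"rot":[0,0,0]},
    {"offset":[16.2,-7.7,0],"rot":[0,0,0]},
    {"offset":[17.2,-8.2,0],"rot":[0,0,0]},
    {"offset":[17.6,-8.4,0],"rot":[0,0,0]},
    {"offset":[17.6,-8.4,0],"rot":[0,0,0]},
    {"offset":[17.6,-8.4,-1],"rot":[0,0,0]},
    {"offset":[17.6,-8.4,-2],"rot":[0,0,0]},
    {"offset":[17.6,-8.4,-2],"rot":[0,0,0]},
  ],
)

```text
time: 30.95
position: [0.6623, -0.0905, 0.1661]
tool_rot: [0.58, 0.814, -0.001, -0.003]
ft_force: [-0.4, 0.7, -3.7]
grip_width: 0.0251
grip_force: 20.0
```

```bash
python3 chk.py; python3 -c "
from look import *
vision.camera('scene'); show('scene',['bottle_1'],mc=.3)"
```

```text
[ 0.66227644 -0.09046573  0.166081  ] [-0.40617259  0.73726914 -3.66455864] 0.02510848316417944
wrist bottle_1 [ 0.4696 -0.2134  0.0005] 0.95
wrist bottle_1 [ 0.6632 -0.0914  0.058 ] 0.93
wrist bottle_1 [ 0.4578 -0.078  -0.0015] 0.88
wrist bottle_1 [ 0.3648 -0.1837  0.0025] 0.55
wrist spout_1_top [ 0.6872 -0.1544  0.1215] 0.59
wrist cell_1 [ 0.5995 -0.1136  0.0031] 0.97
wrist cell_1 [ 0.6258 -0.1742  0.0061] 0.59
wrist cell_1 [ 0.6641 -0.0907  0.004 ] 0.56
scene bottle_1 [ 0.667  -0.092   0.0613] 0.97
scene bottle_1 [ 0.4579 -0.0789 -0.001 ] 0.82
scene bottle_1 [ 0.3464  0.1593 -0.0009] 0.7
scene bottle_1 [ 0.3723 -0.186   0.0023] 0.62
scene bottle_1 [ 0.475  -0.2095 -0.0038] 0.59
scene bottle_1 [ 0.6866 -0.152   0.0095] 0.56
scene bottle_1 [0.5658 0.1339 0.0526] 0.52
```

apply_moves(
  series=[
    {"offset":[0,0,0],"rot":[0,0,0]},
    {"offset":[0,0,-0.6],"rot":[0,0,0]},
    {"offset":[0,0,-1.2],"rot":[0,0,0]},
    {"offset":[0,0,-1.8],"rot":[0,0,0]},
    {"offset":[0,0,-2.4],"rot":[0,0,0]},
  ],
)

```text
time: 31.75
position: [0.6642, -0.0913, 0.1436]
tool_rot: [0.58, 0.814, -0.0, -0.0]
ft_force: [0.1, -0.0, -3.0]
grip_width: 0.0251
grip_force: 20.0
```

apply_moves(
  series=[
    {"offset":[0,0,-0.7],"rot":[0,0,0]},
    {"offset":[0,0,-1.4],"rot":[0,0,0]},
    {"offset":[0,0,-2.1],"rot":[0,0,0]},
    {"offset":[0,0,-2.6],"rot":[0,0,0]},
    {"offset":[0,0,-2.9],"rot":[0,0,0]},
    {"offset":[0,0,-2.9],"rot":[0,0,0]},
  ],
)

```text
time: 32.35
position: [0.6646, -0.0913, 0.1154]
tool_rot: [0.58, 0.814, 0.0, -0.0]
ft_force: [-0.0, -0.4, -2.9]
grip_width: 0.025
grip_force: 20.0
```

apply_moves(
  series=[
    {"offset":[0,0,-0.05],"rot":[0,0,0]},
    {"offset":[0,0,-0.05],"rot":[0,0,0]},
    {"offset":[0,0,-0.05],"rot":[0,0,0]},
    {"offset":[0,0,2],"rot":[0,0,0]},
    {"offset":[0,0,5],"rot":[0,0,0]},
    {"offset":[0,0,5.5],"rot":[0,0,0]},
    {"offset":[0,0,5.5],"rot":[0,0,0]},
  ],
  hand=0.55,
)

```text
time: 33.05
position: [0.6655, -0.0916, 0.1722]
tool_rot: [0.58, 0.814, 0.001, 0.002]
ft_force: [-0.9, 0.0, -0.2]
grip_width: 0.0478
grip_force: 0.0
```

apply_moves(
  series=[
    {"offset":[0,0,0],"rot":[0,0,0]},
    {"offset":[0,0,0],"rot":[0,0,0]},
    {"offset":[0,0,0],"rot":[0,0,0]},
    {"offset":[0,0,0],"rot":[0,0,0]},
    {"offset":[0,0,0],"rot":[0,0,0]},
    {"offset":[0,0,0],"rot":[0,0,0]},
    {"offset":[0,0,0],"rot":[0,0,0]},
    {"offset":[0,0,0],"rot":[0,0,0]},
    {"offset":[0,0,-0.7],"rot":[0,0,0]},
    {"offset":[0,0,-1.2],"rot":[0,0,0]},
    {"offset":[0,0,-1.5],"rot":[0,0,0]},
    {"offset":[0,0,-1.8],"rot":[0,0,0]},
    {"offset":[0,0,-2.1],"rot":[0,0,0]},
    {"offset":[0,0,-2.4],"rot":[0,0,0]},
    {"offset":[0,0,-2.6],"rot":[0,0,0]},
    {"offset":[0,0,-2.8],"rot":[0,0,0]},
    {"offset":[0,0,-2.8],"rot":[0,0,0]},
  ],
  hand=0,
)

```text
time: 34.75
position: [0.6656, -0.0916, 0.1455]
tool_rot: [0.58, 0.814, 0.0, 0.002]
ft_force: [-2.2, 0.8, 13.5]
grip_width: 0.0003
grip_force: 6.4
```

apply_moves(
  series=[
    {"offset":[0,0,3],"rot":[0,0,0]},
    {"offset":[0,0,6],"rot":[0,0,0]},
    {"offset":[-20.5,1.5,6],"rot":[0,0,0]},
    {"offset":[-20.5,1.5,6],"rot":[0,0,0]},
    {"offset":[-20.5,1.5,6],"rot":[0,0,0]},
    {"offset":[-20.5,1.5,6],"rot":[0,0,0]},
    {"offset":[-20.5,1.5,6],"rot":[0,0,0]},
    {"offset":[-20.5,1.5,6],"rot":[0,0,0]},
    {"offset":[-20.5,1.5,6],"rot":[0,0,0]},
  ],
  hand=0.6,
)

```text
time: 35.65
position: [0.4615, -0.0772, 0.2031]
tool_rot: [0.58, 0.814, 0.0, 0.002]
ft_force: [0.6, -0.8, -0.5]
grip_width: 0.0512
grip_force: 0.0
```

```bash
python3 chk.py; python3 -c "
from look import *
vision.camera('scene'); show('scene',['bottle_1'],mc=.3)"
```

```text
[ 0.46153072 -0.07716927  0.20307303] [ 0.56443141 -0.81813623 -0.54008453] 0.051178119746957296
wrist bottle_1 [ 0.3677 -0.1805  0.0024] 0.94
wrist bottle_1 [ 0.4589 -0.0773  0.001 ] 0.87
wrist bottle_1 [ 0.6635 -0.0927  0.007 ] 0.82
wrist cell_1 [ 0.603  -0.114   0.0026] 0.64
scene bottle_1 [ 0.4578 -0.0772  0.0014] 0.82
scene bottle_1 [ 0.6875 -0.1511  0.0056] 0.81
scene bottle_1 [ 0.4744 -0.2108 -0.0024] 0.76
scene bottle_1 [ 0.371  -0.1814 -0.0017] 0.69
scene bottle_1 [ 0.3469  0.1635 -0.0004] 0.67
scene bottle_1 [ 0.665  -0.0917  0.0045] 0.6
```

apply_moves(
  series=[
    {"offset":[0,0,-4],"rot":[0,0,0]},
    {"offset":[0,0,-7],"rot":[0,0,0]},
    {"offset":[0,0,-9],"rot":[0,0,0]},
    {"offset":[0,0,-9.4],"rot":[0,0,0]},
    {"offset":[0,0,-9.4],"rot":[0,0,0]},
    {"offset":[0,0,-9.4],"rot":[0,0,0]},
  ],
)

```text
time: 36.55
position: [0.4603, -0.0766, 0.1092]
tool_rot: [0.58, 0.814, 0.0, 0.001]
ft_force: [-0.2, -0.9, 0.6]
grip_width: 0.0521
grip_force: 0.0
```

apply_moves(
  series=[
    {"offset":[0,0,0],"rot":[0,0,0]},
    {"offset":[0,0,0],"rot":[0,0,0]},
    {"offset":[0,0,0],"rot":[0,0,0]},
    {"offset":[0,0,0],"rot":[0,0,0]},
    {"offset":[0,0,0],"rot":[0,0,0]},
    {"offset":[0,0,0.5],"rot":[0,0,0]},
    {"offset":[0,0,1.2],"rot":[0,0,0]},
    {"offset":[0,0,2.5],"rot":[0,0,0]},
    {"offset":[0,0,4],"rot":[0,0,0]},
    {"offset":[0,0,6],"rot":[0,0,0]},
    {"offset":[0,0,7.5],"rot":[0,0,0]},
    {"offset":[0,0,8],"rot":[0,0,0]},
    {"offset":[0,0,8],"rot":[0,0,0]},
  ],
  hand=0,
  newtons=20,
)

```text
time: 37.85
position: [0.4597, -0.0764, 0.1893]
tool_rot: [0.58, 0.814, 0.0, 0.001]
ft_force: [-0.1, 0.6, -2.3]
grip_width: 0.0251
grip_force: 20.0
```

apply_moves(
  series=[
    {"offset":[1,-0.3,0],"rot":[0,0,0]},
    {"offset":[2.5,-0.7,0],"rot":[0,0,0]},
    {"offset":[4.5,-1.2,0],"rot":[0,0,0]},
    {"offset":[6.5,-1.7,0],"rot":[0,0,0]},
    {"offset":[8.5,-2.2,0],"rot":[0,0,0]},
    {"offset":[10.5,-2.7,0],"rot":[0,0,0]},
    {"offset":[12.3,-3.2,0],"rot":[0,0,0]},
    {"offset":[13.6,-3.6,0],"rot":[0,0,0]},
    {"offset":[14.3,-3.7,0],"rot":[0,0,0]},
    {"offset":[14.3,-3.7,0],"rot":[0,0,0]},
    {"offset":[14.3,-3.7,-1],"rot":[0,0,0]},
    {"offset":[14.3,-3.7,-2],"rot":[0,0,0]},
    {"offset":[14.3,-3.7,-2],"rot":[0,0,0]},
    {"offset":[14.3,-3.7,-2],"rot":[0,0,0]},
  ],
)

```text
time: 39.25
position: [0.6017, -0.1131, 0.1678]
tool_rot: [0.58, 0.814, -0.0, -0.001]
ft_force: [-0.3, 0.3, -2.0]
grip_width: 0.0251
grip_force: 20.0
```

```bash
python3 chk.py; python3 -c "
from look import *
vision.camera('scene'); show('scene',['bottle_1'],mc=.3)"
```

```text
[ 0.60166587 -0.11307618  0.16782414] [-0.29669538  0.27068994 -1.98214748] 0.02507054335835223
wrist bottle_1 [ 0.6891 -0.1534  0.0091] 0.78
wrist bottle_1 [ 4.725e-01 -2.148e-01 -1.000e-04] 0.73
wrist bottle_1 [ 0.6645 -0.0952  0.0088] 0.69
wrist bottle_1 [ 0.3659 -0.1797 -0.0005] 0.69
wrist bottle_1 [ 0.599  -0.1153  0.0586] 0.57
wrist cell_1 [ 0.5976 -0.1135  0.0043] 0.94
scene bottle_1 [ 0.6869 -0.1548  0.0056] 0.92
scene bottle_1 [ 0.4747 -0.2122 -0.003 ] 0.91
scene bottle_1 [ 3.695e-01 -1.826e-01  2.000e-04] 0.81
scene bottle_1 [3.474e-01 1.582e-01 3.000e-04] 0.63
scene bottle_1 [ 0.6024 -0.1142  0.0563] 0.59
scene bottle_1 [ 0.6671 -0.0922  0.004 ] 0.54
```

apply_moves(
  series=[
    {"offset":[-0.1,-0.05,0],"rot":[0,0,0]},
    {"offset":[-0.1,-0.05,-0.6],"rot":[0,0,0]},
    {"offset":[-0.1,-0.05,-1.2],"rot":[0,0,0]},
    {"offset":[-0.1,-0.05,-1.8],"rot":[0,0,0]},
    {"offset":[-0.1,-0.05,-2.4],"rot":[0,0,0]},
  ],
)

```text
time: 40.05
position: [0.6013, -0.1138, 0.1437]
tool_rot: [0.58, 0.814, -0.0, -0.0]
ft_force: [-0.1, -0.3, -2.0]
grip_width: 0.0251
grip_force: 20.0
```

apply_moves(
  series=[
    {"offset":[0,0,-0.7],"rot":[0,0,0]},
    {"offset":[0,0,-1.4],"rot":[0,0,0]},
    {"offset":[0,0,-2.1],"rot":[0,0,0]},
    {"offset":[0,0,-2.6],"rot":[0,0,0]},
    {"offset":[0,0,-2.9],"rot":[0,0,0]},
    {"offset":[0,0,-2.9],"rot":[0,0,0]},
  ],
)

```text
time: 40.65
position: [0.6016, -0.1138, 0.1153]
tool_rot: [0.58, 0.814, 0.0, -0.0]
ft_force: [-0.5, 0.7, -1.9]
grip_width: 0.0249
grip_force: 20.0
```

apply_moves(
  series=[
    {"offset":[0,0,-0.05],"rot":[0,0,0]},
    {"offset":[0,0,-0.05],"rot":[0,0,0]},
    {"offset":[0,0,-0.05],"rot":[0,0,0]},
    {"offset":[0,0,2],"rot":[0,0,0]},
    {"offset":[0,0,5],"rot":[0,0,0]},
    {"offset":[0,0,5.5],"rot":[0,0,0]},
    {"offset":[0,0,5.5],"rot":[0,0,0]},
  ],
  hand=0.55,
)

```text
time: 41.35
position: [0.6024, -0.1142, 0.172]
tool_rot: [0.58, 0.814, 0.0, 0.002]
ft_force: [0.5, 0.3, 0.0]
grip_width: 0.0481
grip_force: 0.0
```

apply_moves(
  series=[
    {"offset":[0,0,0],"rot":[0,0,0]},
    {"offset":[0,0,0],"rot":[0,0,0]},
    {"offset":[0,0,0],"rot":[0,0,0]},
    {"offset":[0,0,0],"rot":[0,0,0]},
    {"offset":[0,0,0],"rot":[0,0,0]},
    {"offset":[0,0,0],"rot":[0,0,0]},
    {"offset":[0,0,0],"rot":[0,0,0]},
    {"offset":[0,0,0],"rot":[0,0,0]},
    {"offset":[0,0,-0.7],"rot":[0,0,0]},
    {"offset":[0,0,-1.2],"rot":[0,0,0]},
    {"offset":[0,0,-1.5],"rot":[0,0,0]},
    {"offset":[0,0,-1.8],"rot":[0,0,0]},
    {"offset":[0,0,-2.1],"rot":[0,0,0]},
    {"offset":[0,0,-2.4],"rot":[0,0,0]},
    {"offset":[0,0,-2.6],"rot":[0,0,0]},
    {"offset":[0,0,-2.8],"rot":[0,0,0]},
    {"offset":[0,0,-2.8],"rot":[0,0,0]},
  ],
  hand=0,
)

```text
time: 43.05
position: [0.6026, -0.1142, 0.1454]
tool_rot: [0.58, 0.814, 0.0, 0.002]
ft_force: [-3.4, 1.4, 14.3]
grip_width: 0.0004
grip_force: 7.5
```

apply_moves(
  series=[
    {"offset":[0,0,3],"rot":[0,0,0]},
    {"offset":[0,0,6],"rot":[0,0,0]},
    {"offset":[-12.8,-9.9,6],"rot":[0,0,0]},
    {"offset":[-12.8,-9.9,6],"rot":[0,0,0]},
    {"offset":[-12.8,-9.9,6],"rot":[0,0,0]},
    {"offset":[-12.8,-9.9,6],"rot":[0,0,0]},
    {"offset":[-12.8,-9.9,6],"rot":[0,0,0]},
    {"offset":[-12.8,-9.9,6],"rot":[0,0,0]},
  ],
  hand=0.6,
)

```text
time: 43.85
position: [0.4745, -0.2129, 0.2026]
tool_rot: [0.581, 0.814, 0.0, 0.001]
ft_force: [0.5, -0.5, 1.1]
grip_width: 0.0504
grip_force: 0.0
```

```bash
python3 chk.py; python3 -c "
from look import *
vision.camera('scene'); show('scene',['bottle_1'],mc=.3)"
```

```text
[ 0.4744591  -0.21288776  0.20263923] [ 0.52507959 -0.50511534  1.13690209] 0.05038109175931567
wrist bottle_1 [ 0.6659 -0.0929  0.0087] 0.98
wrist bottle_1 [ 0.6892 -0.1575  0.0104] 0.95
wrist bottle_1 [ 0.3631 -0.1825  0.001 ] 0.95
wrist bottle_1 [ 0.599  -0.1122  0.0051] 0.86
wrist bottle_1 [ 0.4727 -0.2127  0.0023] 0.63
wrist spout_1_top [ 0.3705 -0.1836  0.1255] 0.94
wrist spout_1_top [ 0.6865 -0.1578  0.1219] 0.72
wrist spout_1_top [ 0.6835 -0.1563  0.0061] 0.35
wrist cell_1 [ 0.6878 -0.1537  0.0081] 0.66
wrist cell_1 [ 0.6235 -0.1769  0.0072] 0.62
scene bottle_1 [ 0.6848 -0.1541  0.0083] 0.96
scene bottle_1 [ 0.474  -0.2126 -0.002 ] 0.89
scene bottle_1 [ 3.470e-01  1.587e-01 -3.000e-04] 0.79
scene bottle_1 [ 0.3708 -0.1814  0.    ] 0.76
scene bottle_1 [ 0.6838 -0.1482  0.1183] 0.66
scene bottle_1 [ 0.5993 -0.1127  0.0072] 0.62
```

apply_moves(
  series=[
    {"offset":[0,0,-4],"rot":[0,0,0]},
    {"offset":[0,0,-7],"rot":[0,0,0]},
    {"offset":[0,0,-9],"rot":[0,0,0]},
    {"offset":[0,0,-9.4],"rot":[0,0,0]},
    {"offset":[0,0,-9.4],"rot":[0,0,0]},
    {"offset":[0,0,-9.4],"rot":[0,0,0]},
  ],
)

```text
time: 44.75
position: [0.4744, -0.2132, 0.1094]
tool_rot: [0.58, 0.814, -0.0, 0.001]
ft_force: [-0.6, -0.5, 0.5]
grip_width: 0.0523
grip_force: 0.0
```

apply_moves(
  series=[
    {"offset":[0,0,0],"rot":[0,0,0]},
    {"offset":[0,0,0],"rot":[0,0,0]},
    {"offset":[0,0,0],"rot":[0,0,0]},
    {"offset":[0,0,0],"rot":[0,0,0]},
    {"offset":[0,0,0],"rot":[0,0,0]},
    {"offset":[0,0,0.5],"rot":[0,0,0]},
    {"offset":[0,0,1.2],"rot":[0,0,0]},
    {"offset":[0,0,2.5],"rot":[0,0,0]},
    {"offset":[0,0,4],"rot":[0,0,0]},
    {"offset":[0,0,6],"rot":[0,0,0]},
    {"offset":[0,0,7.5],"rot":[0,0,0]},
    {"offset":[0,0,8],"rot":[0,0,0]},
    {"offset":[0,0,8],"rot":[0,0,0]},
  ],
  hand=0,
  newtons=20,
)

```text
time: 46.05
position: [0.4738, -0.213, 0.1893]
tool_rot: [0.58, 0.814, -0.0, 0.001]
ft_force: [0.6, -0.3, -1.5]
grip_width: 0.0255
grip_force: 20.0
```

apply_moves(
  series=[
    {"offset":[1,0.2,0],"rot":[0,0,0]},
    {"offset":[2.5,0.6,0],"rot":[0,0,0]},
    {"offset":[4.5,1.1,0],"rot":[0,0,0]},
    {"offset":[6.5,1.6,0],"rot":[0,0,0]},
    {"offset":[8.5,2.1,0],"rot":[0,0,0]},
    {"offset":[10.5,2.6,0],"rot":[0,0,0]},
    {"offset":[12.5,3.1,0],"rot":[0,0,0]},
    {"offset":[14.2,3.5,0],"rot":[0,0,0]},
    {"offset":[15,3.7,0],"rot":[0,0,0]},
    {"offset":[15,3.7,0],"rot":[0,0,0]},
    {"offset":[15,3.7,-1],"rot":[0,0,0]},
    {"offset":[15,3.7,-2],"rot":[0,0,0]},
    {"offset":[15,3.7,-2],"rot":[0,0,0]},
    {"offset":[15,3.7,-2],"rot":[0,0,0]},
  ],
)

```text
time: 47.45
position: [0.6226, -0.1759, 0.1678]
tool_rot: [0.581, 0.814, -0.0, -0.001]
ft_force: [-0.1, -0.3, -1.8]
grip_width: 0.0253
grip_force: 20.0
```

```bash
python3 chk.py; python3 -c "
from look import *
vision.camera('scene'); show('scene',['bottle_1'],mc=.3)"
```

```text
[ 0.62259729 -0.1759172   0.16775279] [-0.13195453 -0.28888664 -1.77117135] 0.025287449541751567
wrist bottle_1 [ 0.6664 -0.093   0.0064] 0.95
wrist bottle_1 [ 3.658e-01 -1.818e-01  2.000e-04] 0.95
wrist bottle_1 [ 0.6199 -0.1788  0.0581] 0.86
wrist bottle_1 [ 0.6022 -0.1173  0.0046] 0.73
wrist bottle_1 [ 0.6905 -0.1542  0.0073] 0.58
wrist spout_1_top [ 0.6865 -0.1554  0.1223] 0.62
wrist cell_1 [ 0.6248 -0.1762  0.0008] 0.58
scene bottle_1 [3.467e-01 1.634e-01 2.000e-04] 0.95
scene bottle_1 [ 0.6234 -0.1758  0.059 ] 0.93
scene bottle_1 [ 0.5969 -0.1116  0.0056] 0.92
scene bottle_1 [ 0.37   -0.1841 -0.0007] 0.84
scene bottle_1 [ 0.6878 -0.1523  0.0057] 0.6
scene bottle_1 [ 0.6661 -0.0916  0.0053] 0.52
```

apply_moves(
  series=[
    {"offset":[0.1,0.05,0],"rot":[0,0,0]},
    {"offset":[0.1,0.05,-0.6],"rot":[0,0,0]},
    {"offset":[0.1,0.05,-1.2],"rot":[0,0,0]},
    {"offset":[0.1,0.05,-1.8],"rot":[0,0,0]},
    {"offset":[0.1,0.05,-2.4],"rot":[0,0,0]},
  ],
)

```text
time: 48.25
position: [0.6243, -0.1752, 0.1436]
tool_rot: [0.58, 0.814, -0.0, -0.0]
ft_force: [-0.1, -0.6, -2.1]
grip_width: 0.0253
grip_force: 20.0
```

apply_moves(
  series=[
    {"offset":[0,0,-0.7],"rot":[0,0,0]},
    {"offset":[0,0,-1.4],"rot":[0,0,0]},
    {"offset":[0,0,-2.1],"rot":[0,0,0]},
    {"offset":[0,0,-2.6],"rot":[0,0,0]},
    {"offset":[0,0,-2.9],"rot":[0,0,0]},
    {"offset":[0,0,-2.9],"rot":[0,0,0]},
  ],
)

```text
time: 48.85
position: [0.6246, -0.1754, 0.1154]
tool_rot: [0.58, 0.814, -0.0, -0.0]
ft_force: [0.2, -0.2, -1.4]
grip_width: 0.0254
grip_force: 20.0
```

apply_moves(
  series=[
    {"offset":[0,0,-0.05],"rot":[0,0,0]},
    {"offset":[0,0,-0.05],"rot":[0,0,0]},
    {"offset":[0,0,-0.05],"rot":[0,0,0]},
    {"offset":[0,0,2],"rot":[0,0,0]},
    {"offset":[0,0,5],"rot":[0,0,0]},
    {"offset":[0,0,5.5],"rot":[0,0,0]},
    {"offset":[0,0,5.5],"rot":[0,0,0]},
  ],
  hand=0.55,
)

```text
time: 49.55
position: [0.6254, -0.1757, 0.172]
tool_rot: [0.58, 0.814, 0.0, 0.002]
ft_force: [0.3, -0.2, 0.0]
grip_width: 0.0474
grip_force: 0.0
```

apply_moves(
  series=[
    {"offset":[0,0,0],"rot":[0,0,0]},
    {"offset":[0,0,0],"rot":[0,0,0]},
    {"offset":[0,0,0],"rot":[0,0,0]},
    {"offset":[0,0,0],"rot":[0,0,0]},
    {"offset":[0,0,0],"rot":[0,0,0]},
    {"offset":[0,0,0],"rot":[0,0,0]},
    {"offset":[0,0,0],"rot":[0,0,0]},
    {"offset":[0,0,0],"rot":[0,0,0]},
    {"offset":[0,0,-0.7],"rot":[0,0,0]},
    {"offset":[0,0,-1.2],"rot":[0,0,0]},
    {"offset":[0,0,-1.5],"rot":[0,0,0]},
    {"offset":[0,0,-1.8],"rot":[0,0,0]},
    {"offset":[0,0,-2.1],"rot":[0,0,0]},
    {"offset":[0,0,-2.4],"rot":[0,0,0]},
    {"offset":[0,0,-2.6],"rot":[0,0,0]},
    {"offset":[0,0,-2.8],"rot":[0,0,0]},
    {"offset":[0,0,-2.8],"rot":[0,0,0]},
  ],
  hand=0,
)

```text
time: 51.25
position: [0.6256, -0.1758, 0.1454]
tool_rot: [0.58, 0.814, 0.0, 0.002]
ft_force: [-2.7, 0.7, 13.4]
grip_width: 0.0004
grip_force: 6.7
```

apply_moves(
  series=[
    {"offset":[0,0,4],"rot":[0,0,0]},
    {"offset":[0,0,8],"rot":[0,0,0]},
    {"offset":[-2,3,13],"rot":[0,0,0]},
    {"offset":[-5,7,17],"rot":[0,0,0]},
    {"offset":[-7,9,17],"rot":[0,0,0]},
    {"offset":[-7,9,17],"rot":[0,0,0]},
    {"offset":[-7,9,17],"rot":[0,0,0]},
    {"offset":[-7,9,17],"rot":[0,0,0]},
  ],
)

```text
time: 52.05
position: [0.555, -0.0859, 0.312]
tool_rot: [0.58, 0.814, -0.0, 0.0]
ft_force: [-0.1, 0.4, -0.1]
grip_width: 0.0008
grip_force: 0.0
```

Run:
```python
from look import *
a=snap('wrist','w9.png'); b=snap('scene','s9.png'); show('scene',['bottle_1','slip_pot','tile_top','spout_1_top'],mc=.3); show('wrist',['bottle_1','spout_1_top'],mc=.3)
A=cv2.imread('pics/w9.png')[60:330,160:440]; B=cv2.imread('pics/s9.png')[120:310,170:420]
A=cv2.resize(A,(400,386)); B=cv2.resize(B,(400,304)); B=cv2.copyMakeBorder(B,0,82,0,0,cv2.BORDER_CONSTANT)
cv2.imwrite('pics/fin.png',np.hstack([A,B]))
```

```text
scene bottle_1 [ 0.3696 -0.1817  0.0025] 0.89
scene bottle_1 [ 0.5999 -0.1137  0.0064] 0.74
scene bottle_1 [ 0.6679 -0.0959  0.0062] 0.73
scene bottle_1 [ 0.6855 -0.1558  0.0061] 0.71
scene bottle_1 [ 0.6307 -0.1796  0.0031] 0.7
scene bottle_1 [0.348  0.1621 0.0019] 0.7
scene bottle_1 [ 6.628e-01 -9.080e-02  1.000e-04] 0.67
scene slip_pot [0.5473 0.3891 0.0086] 0.68
scene tile_top [0.5405 0.3848 0.011 ] 0.76
scene tile_top [0.4536 0.111  0.0742] 0.4
scene spout_1_top [ 0.6871 -0.152   0.1197] 0.64
scene spout_1_top [ 0.3677 -0.1828  0.1264] 0.6
scene spout_1_top [0.3438 0.1561 0.1272] 0.43
wrist bottle_1 [ 0.668  -0.0939  0.0073] 0.92
wrist bottle_1 [ 0.624  -0.1817  0.0052] 0.89
wrist bottle_1 [ 0.3656 -0.1808 -0.001 ] 0.85
wrist bottle_1 [ 0.597  -0.1128  0.0054] 0.63
wrist bottle_1 [ 0.6914 -0.1563  0.0075] 0.57
wrist spout_1_top [ 0.3693 -0.1863  0.1225] 0.62
wrist spout_1_top [ 0.6011 -0.1137  0.0034] 0.49
```

View pics/fin.png

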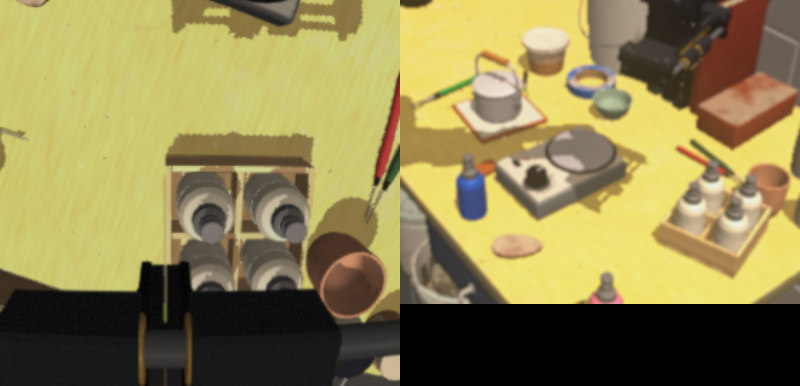

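All four bottles stand upright in the crate (around (712,205) in the right half), the pot is level on the tile at (497,98), and the decoys are untouched. I'm handing in.

```bash
python3 -c "
from rig import hand_in; print(hand_in())"
```

```text
the job is handed in; nothing more can be done
None
```

The job is done and handed in: knob turned off first, slip pot level in the middle of the drip tile, and all four bottles pressed shut and upright in the crate, one to a cell; no verdict was returned.

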